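# Put the torque checker's extension bars back in their rack and zero its peak pointer

### The job

Leave the torque checker ready for the next engine: stand its two chrome extension bars back in the tube rack with the big hexagon head up, resting on the bottom, the longer bar in the taller tube and the shorter bar in the lower tube, and turn the checker's peak pointer back counter-clockwise until it is fully home against its zero stop. Leave everything else on the bench where it is.

Things in the scene. Friction and masses are not known exactly. Their poses are not given: they have to be found in the camera images.
- long_bar: longer chrome extension bar, loose, lying level: 210 mm long, shaft 16 mm diameter; head (+x end): hexagon 24 mm over flats, 34 mm long; foot (-x end): 12.7 mm square tip 16 mm long, with a hexagon collar, 24 mm over flats, 20 to 30 mm from the tip's end. Origin at mid length on the underside (bench level), 12 mm below the axis; x runs along it from foot to head. About 340 g
- short_bar: shorter chrome extension bar, loose, lying level: 150 mm long, shaft 16 mm diameter; head (+x end): hexagon 24 mm over flats, 34 mm long; foot (-x end): 12.7 mm square tip 16 mm long, with a hexagon collar, 24 mm over flats, 20 to 30 mm from the tip's end. Origin at mid length on the underside (bench level), 12 mm below the axis; x runs along it from foot to head. About 250 g
- long_bar_foot (a point): middle of the square tip of the longer bar, on its axis
- short_bar_foot (a point): middle of the square tip of the shorter bar, on its axis
- rack: fixed steel rack: base plate 70 x 150 mm, 6 mm thick, carrying two upright square grey tubes, open at the top, 46 mm outside, 40 mm inside (3 mm wall), their centres 84 mm apart along its y; origin at the centre of the underside of the plate, z up
- tall_tube (a point): centre of the inner floor of the taller tube, 9 mm above the bench; its rim is 106 mm above this point; axes as the rack's
- low_tube (a point): centre of the inner floor of the lower tube, 9 mm above the bench; its rim is 71 mm above this point; axes as the rack's
- checker: fixed torque checker: grey box 120 x 120 mm, 45 mm high, with a round dial of 108 mm diameter on top (up to 48 mm); origin at the centre of its underside. A small pin on the dial at the zero mark, on its +x side, is the stop of the peak pointer
- pointer (a joint): angle of the peak pointer (rad): 0 = at its zero stop, growing as it turns clockwise seen from above; it stays where it is left
- pointer_grip (a point): point on the upright axis of the pointer's black knob, 79.5 mm above the bench, 5 mm below the top of the knob's bar grip. The bar is 44 mm long along this point's x (the pointer needle lies on its +x side), 12 mm thick, 24 mm high, and stands on a disc of 44 mm diameter whose top is 55.5 mm above the bench
- canister: squat tin canister with knurled screw lid, loose, 92 mm diameter, 68 mm high; origin at the centre of its underside
- oil_bottle: closed grey plastic bottle, loose, standing, 60 mm diameter, 150 mm high; origin at the centre of its underside
- starter_cup: grey aluminium recoil starter cup, loose, 84 mm across the rim, 45 mm high; origin at the centre of its underside
- height_knob: red plastic wheel-height knob, loose, 52 mm diameter, 32 mm high; origin at the centre of its underside
- throttle_lever: green plastic throttle control lever, loose, lying, about 85 mm long (along its x), 28 mm wide, 18 mm high; origin on the bench near its middle
- spark_plug: spark plug lying on the bench, loose, 58 mm long (along its x), 23 mm wide, 20 mm high; origin on the bench under its hexagon

How it is judged:
At the end, for the whole second after the job is handed in: Longer bar in the taller tube, shorter in the lower: at rest (< 20 mm/s), head up within 0.4 rad of vertical, foot tip within 20 mm of the tube's axis along its x and y and < 15 mm above its floor. Pointer < 0.06 rad from zero. No bystander ever moved > 30 mm; none but the plug tipped > 0.5 rad (x of long_bar_foot in the frame of tall_tube between -0.02 and 0.02 m and y of long_bar_foot in the frame of tall_tube between -0.02 and 0.02 m and z of long_bar_foot in the frame of tall_tube below 0.015 m and angle between each of long_bar, short_bar's own x axis and vertical below 0.4 rad and linear speed of each of long_bar, short_bar below 0.02 m/s and x of short_bar_foot in the frame of low_tube between -0.02 and 0.02 m and y of short_bar_foot in the frame of low_tube between -0.02 and 0.02 m and z of short_bar_foot in the frame of low_tube below 0.015 m and value of joint pointer below 0.06 rad); the robot touches nothing.
It fails at once if a bystander is shifted by more than 30 mm (distance of any of canister, oil_bottle, starter_cup, height_knob, throttle_lever, spark_plug from where it was at the start of the episode above 0.03 m).
It fails at once if a standing bystander is tipped over (angle between any of canister, oil_bottle, starter_cup, height_knob, throttle_lever's own z axis and vertical above 0.5 rad).
It also fails if it takes over 72 s, if anything falls off the work surface, if the arm or the gripper's body presses on something with over 40 N, if the wrist force passes 120 N, or if a joint passes its speed limit or range.

### The arm

A 6-joint arm with a two-finger parallel gripper is mounted at the origin on the work surface. World frame = base frame: x ahead of the robot, y to its left, z up, the work surface at z = 0. Lengths are in m, angles in rad, forces in N, time in s.
With the tool pointing down it reaches from about 0.425 to 0.925 m from the base axis. Payload 12.5 kg.
Tool frame: the origin (TCP) lies midway between the tips of the shut fingers; the grasp point (between the pads) lies 19 mm behind it; z points along the fingers, y is the line along which they close (so a half turn about z gives the same grasp; the last joint's range is limited). The gripper opens to 85 mm and grips with 20 to 120 N. Pads are 22 mm wide; open, the fingers measure 114 mm over their backs; the gripper's body (76 mm by 85 mm) begins 54 mm behind the grasp point. The pads swing forward as they close: fully open they stand 13 mm farther back than shut.
Start: joints at [1.109, 0.491, 1.559, -0, 1.092, -0.106], TCP at [0.218, 0.586, 0.204] pointing down, gripper open.
Joint ranges: [-3.1, 3.1], [-0.84, 2.19], [0.05, 2.79], [-1.13, 4.28], [0.06, 2.93], [-2.69, 2.69]. Speed limits (rad/s): [2.22, 2.22, 2.79, 3.14, 3.14, 3.14].

### API

Orientations are given as a 3x3 rotation matrix whose columns are the frame's x, y, z axes.
In Python, from bench import ctrl gives the robot as it stands.
- The arm moves only by the shell command python3 -m inch 'ROWS'. ROWS is text: rows parted by semicolons, each of 7 numbers parted by spaces: the shift along the tool's x, y, z normalised to -1 to 1, where 1 is 0.08 m, then the turn, a rotation vector about the tool's x, y, z normalised to -1 to 1, where 1 is 360 degrees, then the closure, from -1 (fully open) to 1 (shut). In form: x y z wx wy wz gripper; .... A call has 1 to 12 rows; each row is the pose to reach, as a shift and turn from the pose commanded when the call began, along the tool's axes at that moment, turning the shorter way round; what a row does not reach only later rows make up. A row lasts 1/12 s, in which the tool goes at most 41.7 mm and 7.16 degrees, less where a joint would pass 70% of its speed; a pose out of reach is approached as far as the arm can. A call with a number of a shift or a turn outside -1 to 1 is refused whole. A call with a gripper value outside its range is refused whole. The fingers move at their own pace and stop on an object; the grip force is fixed at half the most. Time passes only in rows, so rows that repeat a pose let the fingers close. It gives the time, the measured TCP pose, the force, the opening and the grip force at its end, in the units of the state.
- ctrl.state(): the state, without advancing time (a new reading comes with each control period).
- ctrl.capture(name): name is "scene" or "side" or "wrist"; returns a dict with "img" (384x512x3 uint8, blue, green, red), "K" (3x3 intrinsics, pixels), "xyz" and "attitude" of the camera in the world. Camera axes: x right, y up, looking along -z (the intrinsics and any distortion apply to the point x, -y, -z); pixel columns grow to the right and rows downward; lengths in m; the calibration is good to about 2 mm. The wrist camera is an equidistant fisheye: a pixel r from the principal point sees the ray r / f radians off the axis. A picture is of the moment at which its call begins. There is no depth.
- ctrl.job_done(): hands the job in; it is judged then, once.
Trained networks look in a picture, given as the dict that the camera call returned (one of the last four; its "shot" number tells which), for a name from the list of things; names that differ only in an ending like _2 or _b are one class to them, and where a whole thing is asked for, a point or a joint stands for the part that bears it (a point fixed in the world has none). Each returns a list of dicts, best first, with "p" (0 to 1); they miss things now and then, are a little off and sometimes report something else, mostly with a low value. They report only what shows in the picture. A call takes as long as a camera call.
- ctrl.boxes_of(picture, name): "at" ([column, row] in pixels, amid what is visible of it).
- ctrl.regions_of(picture, name): "mask" (384x512 bool, what is visible of it) and "at" ([column, row] in pixels, amid what is visible of it).
The state is a dict: "time_s": time; "joints": joint angles; "joint_velocities": joint speeds; "joint_torque": joint torques, N m; "eef_pos": TCP position; "tool_rot": TCP orientation; "contact_force": force on the tool from outside, world axes, zero at the start; "wrist_torque": the same for the moment, N m; "opening": finger opening in m; "grip_force": force on a finger pad.
Only numpy, scipy, OpenCV 4.12 (cv2) and the standard library are available. Lean on these libraries where they do the work, as an engineer would, in place of code of your own. Each camera call takes 0.05 s, during which the arm holds its last target. There are 200 camera calls.

## Working session

There is one attempt and no reset: what is moved stays moved. The work goes in short steps, Python scripts to look and compute and a shell command to move; the robot and the scene stay as the last step left them, time stands still between calls to the robot, and variables do not carry over. Pictures are saved under pics/ and viewed, at most 10 in all, crops included, and the job is handed in when it is done.

```bash
mkdir -p pics; ls
python3 - <<'E'
from bench import ctrl
import cv2
s=ctrl.state();print(s)
for n in("scene","side","wrist"):
    c=ctrl.capture(n);cv2.imwrite(f"pics/{n}0.png",c["img"]);print(n,c["K"],c["xyz"],c["attitude"],[k for k in c])
    for t in("long_bar","short_bar","long_bar_foot","short_bar_foot","rack","tall_tube","low_tube","checker","pointer","pointer_grip","canister","oil_bottle","starter_cup","height_knob","throttle_lever","spark_plug"):
        try:print(t,[(d["at"],round(d["p"],2)) for d in ctrl.boxes_of(c,t)][:3])
        except Exception as e:print(t,e)
E
```

```text
pics
{'time_s': 0.0, 'joints': array([ 1.10940599e+00,  4.91613118e-01,  1.55945426e+00, -2.08025467e-05,
        1.09170678e+00, -1.05609541e-01]), 'joint_velocities': array([ 0.00018878, -0.00032223,  0.00116447,  0.00012799, -0.00033592,
       -0.00013111]), 'joint_torque': array([ 2.13116284e-03, -6.18450236e+01, -2.61593485e+01, -4.67180564e-05,
        4.09608547e-03, -1.25665765e-04]), 'eef_pos': array([0.21757422, 0.58562901, 0.20359283]), 'tool_rot': array([[-9.37378122e-01,  3.48313074e-01, -5.09471999e-04],
       [ 3.48313431e-01,  9.37377521e-01, -1.06618638e-03],
       [ 1.06200944e-04, -1.17687572e-03, -9.99999302e-01]]), 'contact_force': array([ 0.49543468, -0.47333194, -0.23545615]), 'wrist_torque': array([-0.00510696,  0.00751613, -0.04260506]), 'grip_force': 0.0, 'opening': 0.0854807140927103}
scene [[462.54356055   0.         249.37569069]
 [  0.         462.54356055 196.12138542]
 [  0.           0.           1.        ]] [ 1.02278799 -0.34770786  1.01892254] [[ 0.56094884 -0.71976392  0.40899426]
 [ 0.82774364  0.47971015 -0.29106467]
 [ 0.01329915  0.50181478
[... 1752 characters left out ...]
throttle_lever [([353.8, 155.2], 0.6), ([257.1, 318.6], 0.49)]
spark_plug [([254.6, 204.3], 0.55)]
wrist [[297.31863964   0.         260.14036726]
 [  0.         297.31863964 190.63040777]
 [  0.           0.           1.        ]] [0.15680671 0.6084626  0.3733012 ] [[ 3.48797741e-01 -9.04049581e-01 -2.47051596e-01]
 [ 9.37197910e-01  3.36331049e-01  9.24202485e-02]
 [-4.61364316e-04 -2.63772214e-01  9.64584888e-01]] ['img', 'K', 'xyz', 'attitude', 'shot']
long_bar []
short_bar []
long_bar_foot []
short_bar_foot [([91.9, 370.1], 0.64)]
rack []
tall_tube []
low_tube []
checker []
pointer []
pointer_grip []
canister []
oil_bottle []
starter_cup []
height_knob []
throttle_lever []
spark_plug []
```

View pics/scene0.png

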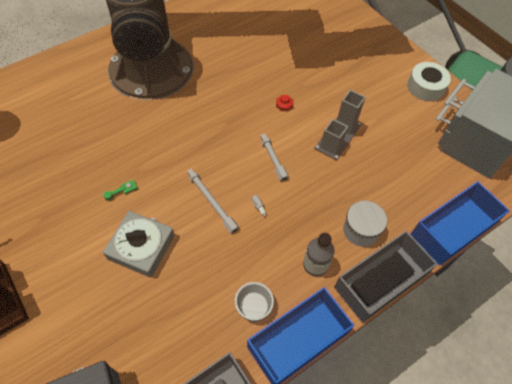

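View pics/side0.png

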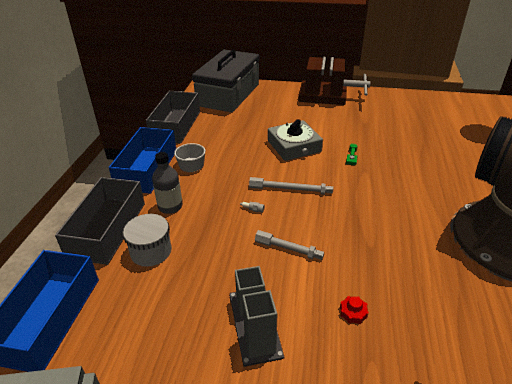

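The scene view shows the long bar at (213,204), the short bar at (275,158), the rack at (341,125) with its taller tube on the upper right, and the checker at (139,242). All of them are clear of the bystanders. Next I'll fit poses to the masks in both views.

```bash
cat > h.py <<'E'
import numpy as np, cv2
from bench import ctrl
from scipy.optimize import minimize
def proj(c,P):
    q=(np.asarray(P,float)-c["xyz"])@np.array(c["attitude"]); q=q*[1,-1,-1]
    u=q@np.array(c["K"]).T; return u[:,:2]/u[:,2:]
def ray(c,uv):
    d=np.linalg.inv(np.array(c["K"]))@[uv[0],uv[1],1]
    return np.array(c["attitude"])@(d*[1,-1,-1])
def onz(c,uv,z):
    d=ray(c,uv);o=np.array(c["xyz"]);return o+d*(z-o[2])/d[2]
def box(x0,x1,y0,y1,z0,z1): return np.array([[x,y,z] for x in(x0,x1) for y in(y0,y1) for z in(z0,z1)])
def cyl(x0,x1,r,zc,n=12):
    a=np.arange(n)*2*np.pi/n; return np.array([[x,r*np.cos(t),zc+r*np.sin(t)] for x in(x0,x1) for t in a])
def bar(L): return [cyl(-L/2,-L/2+.016,.0075,.012),cyl(-L/2,L/2,.008,.012) ,cyl(L/2-.034,L/2,.0132,.012,6),cyl(-L/2+.02,-L/2+.03,.0132,.012,6)]
RACK=lambda s:[box(-.035,.035,-.075,.075,0,.006),box(-.023,.023,s*.042-.023,s*.042+.023,0,.115),box(-.023,.023,-s*.042-.023,-s*.042+.023,0,.080)]
def T(p,P):
    c,s=np.cos(p[2]),np.sin(p[2]);return np.c_[P[:,0]*c-P[:,1]*s+p[0],P[:,0]*s+P[:,1]*c+p[1],P[:,2]]
def render(c,parts,p):
    S=4;m=np.zeros((384*S,512*S),np.uint8)
    for P in parts: cv2.fillConvexPoly(m,cv2.convexHull(np.round(((proj(c,T(p,P))+.5)*S)).astype(np.int32)),255)
    return cv2.resize(m,(512,384),interpolation=cv2.INTER_AREA)/255.
def fit(cs,ms,parts,p0):
    def f(p):
        e=0
        for c,m in zip(cs,ms):
            r=render(c,parts,p);e+=np.abs(r-m).sum()/m.sum()
        return e
    best=None
    for st in(.02,.004):
        sx=np.vstack([p0]+[np.array(p0)+np.eye(3)[i]*[st,st,st*6] for i in range(3)])
        r=minimize(f,p0,method="Nelder-Mead",options=dict(initial_simplex=sx,xatol=2e-4,fatol=1e-4));p0=r.x
    return r.x,r.fun
def mask(c,n,near=None):
    R=ctrl.regions_of(c,n)
    if near is not None:R=sorted(R,key=lambda d:np.hypot(*(np.array(d["at"])-near)))
    return R[0]["mask"].astype(float)
E
python3 - <<'E'
from h import *
a=ctrl.capture("scene");b=ctrl.capture("side");cs=[a,b]
J={"long_bar":([213,204],[287,188],.012),"short_bar":([276,159],[287,245],.012),"rack":([341,125],[257,318],.03),"checker":([138,242],[293,141],.03)}
for n,(u,v,z) in J.items():
    ms=[mask(a,n,u),mask(b,n,v)];print(n,[m.sum() for m in ms],onz(a,u,z),onz(b,v,z))
    if n=="checker": M={"c":([box(-.06,.06,-.06,.06,0,.045)],[0.5])}
    elif n=="rack": M={s:(RACK(s),[0,1.57]) for s in(1,)};M[1]=(RACK(1),[0,1,2,3,4,5])
    else:M={"b":(bar(.21 if n[0]=="l" else .15),np.arange(6))}
    for k,(pt,ys) in M.items():
        rs=[fit(cs,ms,pt,[*onz(a,u,z)[:2],y]) for y in ys];rs.sort(key=lambda r:r[1])
        for r in rs[:2]:print("  ",r)
u=np.array([137,240]);cr=a["img"][205:280,95:180];cr2=b["img"][105:165,255:335]
cv2.imwrite("pics/chk.png",np.vstack([cv2.resize(cr,(500,440),interpolation=2)[:300*2][:290],cv2.resize(cr2,(500,300),interpolation=2)]))
for n,(u,v) in {"height_knob":([283,103],[353,308]),"spark_plug":([259,202],[254,206]),"throttle_lever":([123,190],[353,155]),"canister":([365,223],[147,240]),"oil_bottle":([319,255],[167,185])}.items():print(n,onz(a,u,.015),onz(b,v,.015))
E
```

```text
long_bar [np.float64(487.0), np.float64(613.0)] [ 0.51516327 -0.0969202   0.012     ] [ 0.50553927 -0.08545432  0.012     ]
   (array([ 0.49979405, -0.09543692,  0.02599104]), np.float64(0.41152423425530543))
   (array([ 0.50211971, -0.09586555,  3.16229022]), np.float64(0.5831820270775572))
short_bar [np.float64(413.0), np.float64(590.0)] [0.4917614  0.11333205 0.012     ] [0.4815221 0.1106772 0.012    ]
   (array([0.47922156, 0.1112839 , 6.05700335]), np.float64(0.2935327351279495))
   (array([ 0.47902454,  0.11185679, -0.22773971]), np.float64(0.2958353510895884))
rack [np.float64(1657.0), np.float64(3646.0)] [0.50816016 0.31838335 0.03      ] [0.51030582 0.31254602 0.03      ]
   (array([0.51729816, 0.30508504, 0.38454866]), np.float64(0.10016253996973222))
   (array([0.51690658, 0.3055855 , 0.38981511]), np.float64(0.1028180879970857))
checker [np.float64(2892.0), np.float64(1481.0)] [ 0.51351337 -0.3001162   0.03      ] [ 0.51287524 -0.28058187  0.03      ]
   (array([ 0.51376091, -0.30038533,  0.58715177]), np.float64(0.21853382523838188))
height_knob [0.34753578 0.24160095 0.015     ] [0.34319626 0.25081175 0.015     ]
spark_plug [0.57536089 0.00061074 0.015     ] [5.73927715e-01 7.19689044e-05 1.50000000e-02]
throttle_lever [ 0.35676229 -0.26470479  0.015     ] [ 0.34328533 -0.25879411  0.015     ]
canister [0.76699686 0.18214829 0.015     ] [0.78255056 0.15057372 0.015     ]
oil_bottle [0.77045395 0.03641768 0.015     ] [ 0.80673731 -0.04320232  0.015     ]
```

View pics/chk.png

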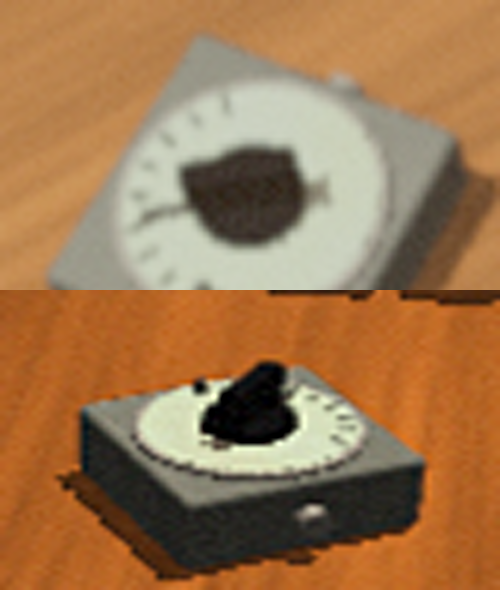

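Both crops show the same things. The needle points left in the scene view, with its tip near pixel (119,242). The stop pin is near scene (129.5,253.5) and side (287,124). Next I'll compute the angles.

Run:
```python
from h import *
a=ctrl.capture("scene");b=ctrl.capture("side")
C=np.array([.5138,-.3004])
for n,c,uv,z in(("needle",a,(118.8,241.6),.05),("pin sc",a,(129.5,253.6),.052),("pin si",b,(287,124.4),.052)):
    d=onz(c,uv,z)[:2]-C;print(n,d,np.degrees(np.arctan2(d[1],d[0])),np.hypot(*d))
for c,n in((a,"sc"),(b,"si")):
    print(n,proj(c,[[*C,.048],[*C,.0845],[.5138,-.3004,.0555]]))
# dark knob mask centre (bar top)
cr=a["img"][213:285,95:180];big=cv2.resize(cr,None,fx=6,fy=6,interpolation=2)
for t in range(0,360,30):
    p=proj(a,[[C[0]+.05*np.cos(np.radians(t)),C[1]+.05*np.sin(np.radians(t)),.048]])[0]
    q=((p-[95,213])+.5)*6;cv2.putText(big,str(t),tuple(int(v) for v in q),0,.4,(0,0,255),1);cv2.circle(big,tuple(int(v) for v in q),2,(0,0,255),-1)
l=cv2.resize(a["img"][150:245,180:300],None,fx=4,fy=4,interpolation=2)
for p,L in(([.4998,-.0954,.026],.21),([.4792,.1113,-.2265],.15)):
    for e in(-L/2,L/2):
        q=proj(a,T(p,np.array([[e,0,.012]])))[0];cv2.circle(l,tuple(int(v) for v in (q-[180,150]+.5)*4),3,(0,0,255),1)
cv2.imwrite("pics/k2.png",big[:430]);cv2.imwrite("pics/b2.png",l)
# combine
H=430;o=np.zeros((580,790,3),np.uint8);bb=cv2.resize(big,(400,339));ll=cv2.resize(l,(390,309));o[:339,:400]=bb;o[:309,400:]=ll
cv2.imwrite("pics/c3.png",o[:345])
```

```text
needle [-0.01515713 -0.03651338] -112.54391150523219 0.039534358847309194
pin sc [ 0.02595093 -0.02971896] -48.87217073734777 0.03945462214409797
pin si [ 0.02348348 -0.03307727] -54.62684659362989 0.0405657461121551
sc [[136.41788095 238.89525218]
 [133.17420521 231.98157121]
 [135.76721494 237.50840047]]
si [[293.71411247 131.97790001]
 [294.28258481 120.72102742]
 [293.82922542 129.69843682]]
```

View pics/c3.png

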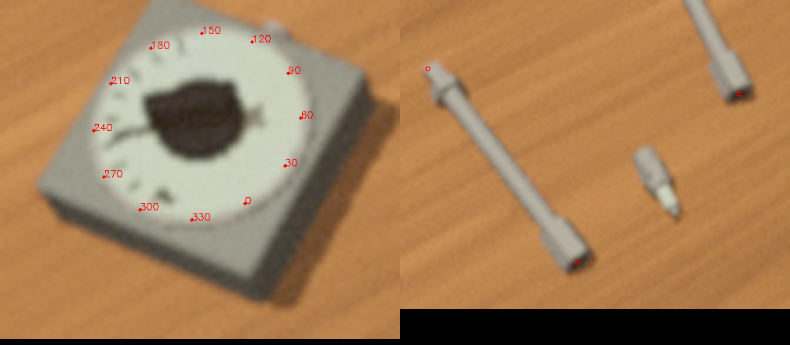

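```bash
cat >> h.py <<'E'
from scipy.spatial.transform import Rotation as Ro
def to(pos,R=None,s=None):
    s=s or ctrl.state();R0=s["tool_rot"]
    d=R0.T@(np.array(pos)-s["eef_pos"])/.08
    w=Ro.from_matrix(R0.T@R).as_rotvec()/(2*np.pi) if R is not None else np.zeros(3)
    print("shift",d.round(3),"turn",w.round(4),"t",s["time_s"],"p",s["eef_pos"].round(4),"j",s["joints"].round(3))
    return d,w
def down(ang):  # tool down, tool x at world angle
    c,s=np.cos(ang),np.sin(ang);return np.array([[c,s,0],[s,-c,0],[0,0,-1.]])
E
r='-.928 -.513 0 0 0 0 -1'
python3 -m inch '-.928 -.513 0 0 0 0 -1;-.928 -.513 0 0 0 0 -1;-.928 -.513 0 0 0 0 -1'
python3 - <<'E' >> log
from bench import ctrl
s=ctrl.state();print(list(s["joints"]),list(s["eef_pos"]),s["tool_rot"].tolist())
E
python3 -m inch '-.928 -.513 0 0 0 0 -1;-.928 -.513 0 0 0 0 -1;-.928 -.513 0 0 0 0 -1'
python3 -m inch '-.928 -.513 0 0 0 0 -1;-.928 -.513 0 0 0 0 -1;-.928 -.513 0 0 0 0 -1'
python3 -m inch '-.928 -.513 0 0 0 0 -1;-.928 -.513 0 0 0 0 -1;-.928 -.513 0 0 0 0 -1'
python3 -m inch '-.928 -.513 0 0 0 0 -1;-.928 -.513 0 0 0 0 -1;-.928 -.513 0 0 0 0 -1'
python3 -m inch '-.928 -.513 0 0 0 0 -1;-.928 -.513 0 0 0 0 -1;-.928 -.513 0 0 0 0 -1'
python3 - <<'E'
from h import *
to([.545,-.094,.2],down(.026));s=ctrl.state()
open("log","a").write(str((list(s["joints"]),list(s["eef_pos"]),s["tool_rot"].tolist()))+"\n")
E
```

```text
time_s: 3.4
eef_pos: [0.2759, 0.5179, 0.2042]
tool_rot: [[-0.937, 0.351, 0.0], [0.351, 0.937, -0.001], [-0.001, -0.001, -1.0]]
contact_force: [-0.3, -0.2, 1.1]
opening: 0.0851
grip_force: 0.0
time_s: 3.65
eef_pos: [0.3314, 0.4535, 0.2043]
tool_rot: [[-0.936, 0.351, 0.001], [0.351, 0.936, -0.001], [-0.001, -0.001, -1.0]]
contact_force: [-1.2, -0.7, -0.3]
opening: 0.0858
grip_force: 0.0
time_s: 3.9
eef_pos: [0.3868, 0.3894, 0.2043]
tool_rot: [[-0.936, 0.352, 0.001], [0.352, 0.936, -0.001], [-0.001, -0.0, -1.0]]
contact_force: [-0.1, -0.0, -0.1]
opening: 0.0854
grip_force: 0.0
time_s: 4.15
eef_pos: [0.4422, 0.3251, 0.2043]
tool_rot: [[-0.936, 0.352, 0.001], [0.352, 0.936, -0.0], [-0.001, 0.0, -1.0]]
contact_force: [-0.9, 0.7, -0.3]
opening: 0.0855
grip_force: 0.0
time_s: 4.4
eef_pos: [0.4976, 0.2608, 0.2042]
tool_rot: [[-0.936, 0.352, 0.001], [0.352, 0.936, -0.0], [-0.002, 0.0, -1.0]]
contact_force: [-0.6, 0.1, -0.3]
opening: 0.0852
grip_force: 0.0
time_s: 4.65
eef_pos: [0.5529, 0.1965, 0.2041]
tool_rot: [[-0.936, 0.351, 0.002], [0.351, 0.936, -0.0], [-0.002, 0.0, -1.0]]
contact_force: [0.2, -0.7, -0.7]
opening: 0.0856
grip_force: 0.0
shift [-1.184 -3.434  0.053] turn [4.000e-04 0.000e+00 4.387e-01] t 4.65 p [0.5529 0.1965 0.2041] j [ 2.290e-01  4.360e-01  1.657e+00 -1.000e-03  1.048e+00 -9.820e-01]
```

```bash
python3 -m inch '-.296 -.86 0 0 0 0 -1;-.296 -.86 0 0 0 0 -1;-.296 -.86 0 0 0 0 -1' >/dev/null
python3 -m inch '-.296 -.86 0 0 0 0 -1;-.296 -.86 0 0 0 0 -1;-.296 -.86 0 0 0 0 -1' >/dev/null
python3 -m inch '-.296 -.86 0 0 0 0 -1;-.296 -.86 0 0 0 0 -1;-.296 -.86 0 0 0 0 -1' >/dev/null
python3 -m inch '-.296 -.86 0 0 0 0 -1;-.296 -.86 0 0 0 0 -1;-.296 -.86 0 0 0 0 -1' 
python3 -m inch '0 0 .5 0 0 .22 -1;0 0 .5 0 0 .22 -1;0 0 .5 0 0 .22 -1;0 0 .5 0 0 .22 -1;0 0 .5 0 0 .22 -1;0 0 .5 0 0 .22 -1;0 0 .5 0 0 .22 -1;0 0 .5 0 0 .22 -1;0 0 .5 0 0 .22 -1;0 0 .5 0 0 .22 -1;0 0 .5 0 0 .22 -1;0 0 .5 0 0 .22 -1' >/dev/null
python3 -m inch '0 0 .5 0 0 .2187 -1;0 0 .5 0 0 .2187 -1;0 0 .5 0 0 .2187 -1;0 0 .5 0 0 .2187 -1;0 0 .5 0 0 .2187 -1;0 0 .5 0 0 .2187 -1;0 0 .5 0 0 .2187 -1;0 0 .5 0 0 .2187 -1;0 0 .5 0 0 .2187 -1;0 0 .5 0 0 .2187 -1;0 0 .5 0 0 .2187 -1;0 0 .5 0 0 .2187 -1'
python3 - <<'E'
from h import *
c=ctrl.capture("wrist");cv2.imwrite("pics/w1.png",c["img"])
print(c["K"],c["xyz"],c["attitude"]);print([(d["at"],d["p"]) for d in ctrl.boxes_of(c,"long_bar")])
to([.545,-.094,.004],down(.026));s=ctrl.state()
open("log","a").write(str((list(s["joints"]),list(s["eef_pos"]),s["tool_rot"].tolist()))+"\n")
E
```

```text
time_s: 5.65
eef_pos: [0.5429, -0.0938, 0.2042]
tool_rot: [[-0.936, 0.351, 0.001], [0.351, 0.936, -0.001], [-0.001, -0.0, -1.0]]
contact_force: [0.0, 0.5, -0.6]
opening: 0.0853
grip_force: 0.0
time_s: 7.65
eef_pos: [0.5427, -0.0901, 0.1242]
tool_rot: [[1.0, 0.028, 0.0], [0.028, -1.0, 0.0], [0.0, -0.0, -1.0]]
contact_force: [0.5, -0.7, -0.8]
opening: 0.0855
grip_force: 0.0
[[297.31863964   0.         260.14036726]
 [  0.         297.31863964 190.63040777]
 [  0.           0.           1.        ]] [ 0.6110089  -0.08890661  0.29329578] [[ 2.71473636e-02  9.64133870e-01  2.64024433e-01]
 [-9.99631423e-01  2.61318327e-02  7.35830653e-03]
 [ 1.94950224e-04 -2.64126879e-01  9.64487923e-01]]
[([262.0, 198.5], 0.68), ([88.1, 211.6], 0.6)]
shift [0.029 0.047 1.503] turn [-0.     -0.      0.0017] t 7.75 p [ 0.5426 -0.0903  0.1242] j [-0.285  0.483  1.831  0.     0.828  1.249]
```

View pics/w1.png

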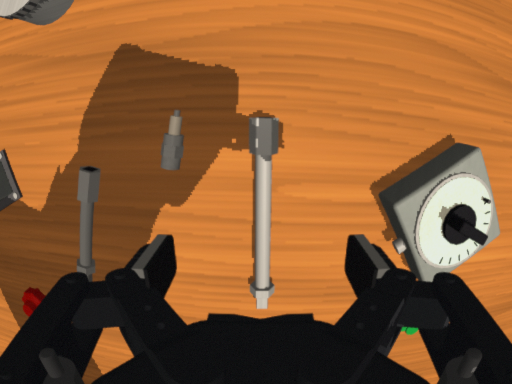

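The wrist view shows the bar centred between the fingers. Its head end is at about (264,122) and its foot tip at (262,306).

```bash
cat >> h.py <<'E'
def fish(c,uv,z):
    K=np.array(c["K"]);v=np.array([(uv[0]-K[0,2])/K[0,0],(uv[1]-K[1,2])/K[1,1]]);r=np.hypot(*v)
    d=np.r_[v/r*np.sin(r),np.cos(r)]*[1,-1,-1];d=np.array(c["attitude"])@d
    return np.array(c["xyz"])+d*(z-c["xyz"][2])/d[2]
def fk(q,k):
    j1,j2,j3,j4,j5,j6=q;h,L1,L2,d,lat,a1,a3=k
    A=Ro.from_euler('z',j1)*Ro.from_euler('y',j2);B=Ro.from_euler('z',j1)*Ro.from_euler('y',j2+j3)
    W=B*Ro.from_euler('z',j4)*Ro.from_euler('y',j5);E=W*Ro.from_euler('z',j6+np.pi/2)
    p=Ro.from_euler('z',j1).apply([a1,lat,h])+A.apply([0,0,L1])+B.apply([a3,0,L2])+E.apply([0,0,d])
    return p,E.as_matrix()
E
python3 - <<'E'
from h import *
import re
c=ctrl.capture("wrist")
for uv,z in(((264,125),.012),((262,306),.012),((89,170),.012),((86,278),.012)):print(uv,fish(c,uv,z))
from scipy.optimize import least_squares
D=[]
for l in open("log"):
    v=np.array([float(x) for x in re.findall(r"-?\d+\.\d+(?:e-?\d+)?|-?\d+e-?\d+",re.sub(r"float64","",l))]);D.append((v[:6],v[6:9],v[9:18].reshape(3,3)))
for q,p,R in D:print(np.abs(fk(q,[0]*7)[1]-R).max())
f=lambda k:np.r_[np.concatenate([fk(q,k)[0]-p for q,p,R in D]),1e-3*(k-[.18,.6,.57,.25,.06,0,0])]
r=least_squares(f,[.18,.6,.57,.25,.06,0,0]);print(r.x,np.abs(f(r.x)[:-7]).max(),len(D))
E
```

```text
(264, 125) [ 0.59794964 -0.09275495  0.012     ]
(262, 306) [ 0.39491201 -0.09859023  0.012     ]
(89, 170) [0.55046005 0.09487976 0.012     ]
(86, 278) [0.41101557 0.12548373 0.012     ]
3.3306690738754696e-16
3.31698102144784e-16
3.3306690738754696e-16
[ 0.1865508   0.59002432  0.41112489  0.27442732  0.06589549 -0.00113467
  0.04377224] 1.1121677921277495e-05 3
```

```bash
python3 -m inch '.03 .06 .8 0 0 .0017 -1;.03 .06 .8 0 0 .0017 -1;.03 .06 .8 0 0 .0017 -1;.03 .06 .8 0 0 .0017 -1' >/dev/null
python3 -m inch '0 0 .35 0 0 0 -1;0 0 .7 0 0 0 -1;0 0 .7 0 0 0 -1;0 0 .7 0 0 0 -1'
python3 -m inch '0 0 0 0 0 0 1;0 0 0 0 0 0 1;0 0 0 0 0 0 1;0 0 0 0 0 0 1;0 0 0 0 0 0 1;0 0 0 0 0 0 1;0 0 0 0 0 0 1;0 0 0 0 0 0 1'
```

```text
time_s: 8.47
eef_pos: [0.5451, -0.0957, 0.005]
tool_rot: [[1.0, 0.02, -0.001], [0.02, -1.0, 0.0], [-0.001, -0.0, -1.0]]
contact_force: [0.2, 0.2, 0.4]
opening: 0.0855
grip_force: 0.0
time_s: 9.13
eef_pos: [0.5449, -0.0958, 0.0042]
tool_rot: [[1.0, 0.019, 0.0], [0.019, -1.0, 0.0], [0.0, -0.0, -1.0]]
contact_force: [-0.0, -0.4, -0.1]
opening: 0.0001
grip_force: 0.0
```

```bash
python3 -m inch '0 0 -.7 0 0 0 -1;0 0 -.7 0 0 0 -1;0 0 -.7 0 0 0 -1;0 0 -.7 0 0 0 -1;0 0 -.7 0 0 0 -1' | head -2
python3 - <<'E'
from h import *
c=ctrl.capture("wrist");cv2.imwrite("pics/w2.png",c["img"])
E
```

```text
time_s: 9.55
eef_pos: [0.5445, -0.0957, 0.0595]
```

View pics/w2.png

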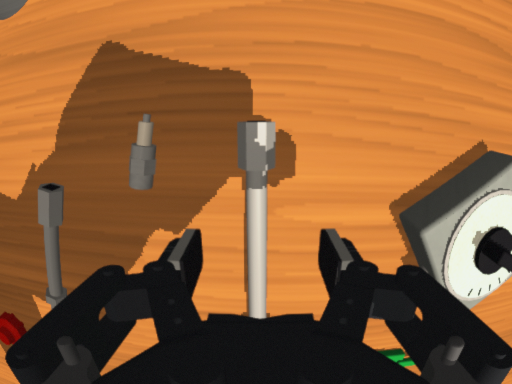

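The bar is still between the fingers, with its head at (257,125) and its shaft running down to (257,315), so the zero opening is odd. I'll retry with per-step readings.

```bash
python3 - <<'E'
from h import *
c=ctrl.capture("wrist")
for uv,z in(((257,128),.012),((257,250),.012),((257,310),.012)):print(uv,fish(c,uv,z))
to([.545,-.0955,.003],down(.026))
E
python3 -m inch '0 0 .7 0 0 0 -1;0 0 .7 0 0 0 -1;0 0 .7 0 0 0 -1;0 0 .7 0 0 0 -1'
python3 -m inch '0 0 0 0 0 0 1;0 0 0 0 0 0 1;0 0 0 0 0 0 1' | egrep 'force|open|eef'
python3 -m inch '0 0 0 0 0 0 1;0 0 0 0 0 0 1' | egrep 'force|open|eef'
python3 -m inch '0 0 0 0 0 0 1' | egrep 'force|open|eef'
python3 -m inch '0 0 0 0 0 0 1' | egrep 'force|open|eef'
python3 - <<'E'
from h import *
a=ctrl.capture("scene");b=ctrl.capture("side");s=ctrl.state();print(s["opening"],s["grip_force"])
o=np.hstack([cv2.resize(a["img"][140:250,170:270],(400,440)),cv2.resize(b["img"][130:240,240:340],(400,440))]);cv2.imwrite("pics/g1.png",o)
E
```

```text
(257, 128) [ 0.60039137 -0.09306038  0.012     ]
(257, 250) [ 0.50357402 -0.09454715  0.012     ]
(257, 310) [ 0.44159507 -0.09537884  0.012     ]
shift [ 0.009 -0.001  0.701] turn [-0.0001  0.0003 -0.0012] t 9.65 p [ 0.5444 -0.0956  0.0591] j [-0.293  0.582  1.874  0.     0.687  1.259]
time_s: 9.98
eef_pos: [0.5444, -0.0956, 0.0032]
tool_rot: [[1.0, 0.019, -0.003], [0.019, -1.0, 0.001], [-0.002, -0.001, -1.0]]
contact_force: [0.3, -0.0, 0.5]
opening: 0.0852
grip_force: 0.0
eef_pos: [0.5454, -0.0959, 0.0052]
contact_force: [0.5, -0.1, 0.2]
opening: 0.0517
grip_force: 0.0
eef_pos: [0.5452, -0.0958, 0.0048]
contact_force: [-0.6, 0.5, -0.8]
opening: 0.0255
grip_force: 0.0
eef_pos: [0.5451, -0.0958, 0.0046]
contact_force: [0.3, -1.0, -0.6]
opening: 0.0124
grip_force: 0.0
eef_pos: [0.545, -0.0958, 0.0044]
contact_force: [-0.3, -0.4, 0.0]
opening: 0.0005
grip_force: 0.0
-0.0003971242951992904 0.0
```

View pics/g1.png

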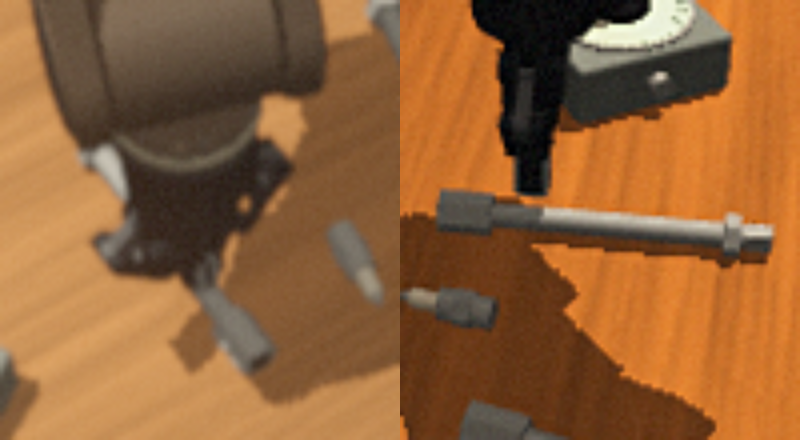

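The side view shows the shut fingertips at crop (532,192), which is side pixel (273,178). They end above the shaft, with a gap to it at row 205. I'll check that against the projected TCP.

Run:
```python
from h import *
b=ctrl.capture("side");a=ctrl.capture("scene")
p=ctrl.state()["eef_pos"]
for dz in(0,.01,.02,.03,.04):
  for dy in (0,-.01,-.03): print(dz,dy,proj(b,[p+[0,dy,dz]])[0].round(1),proj(a,[p+[0,dy,dz]])[0].round(1))
print("bar", proj(b,[[.545,-.0955,.012]]),proj(a,[[.545,-.0955,.012]]))
# observed: side tip px = 240+532/4,130+192/4 ; scene tip ~ 170+205/4,140+285/4
print(240+532/4,130+192/4,170+203/4,140+283/4)
# pads in wrist view as reference
```

```text
0 0 [272.1 186.4] [219.9 214. ]
0 -0.01 [272.6 184. ] [216.5 216. ]
0 -0.03 [273.8 179.4] [209.6 220. ]
0.01 0 [272.1 183.3] [219.7 212.1]
0.01 -0.01 [272.7 180.9] [216.3 214.1]
0.01 -0.03 [273.8 176.3] [209.3 218.1]
0.02 0 [272.2 180.1] [219.6 210.2]
0.02 -0.01 [272.7 177.8] [216.1 212.2]
0.02 -0.03 [273.9 173.2] [209.1 216.2]
0.03 0 [272.2 176.9] [219.4 208.2]
0.03 -0.01 [272.8 174.6] [215.9 210.2]
0.03 -0.03 [274.  170.1] [208.8 214.3]
0.04 0 [272.3 173.7] [219.2 206.2]
0.04 -0.01 [272.9 171.4] [215.7 208.3]
0.04 -0.03 [274.  166.9] [208.6 212.4]
bar [[272.05081401 183.99573907]] [[219.89352922 212.52086402]]
373.0 178.0 220.75 210.75
```

The fingertips are really about 22–25 mm short of the reported TCP. I'll go lower and watch the force.

```bash
python3 -m inch '0 0 0 0 0 0 -1;0 0 0 0 0 0 -1;0 0 0 0 0 0 -1;0 0 0 0 0 0 -1;0 0 0 0 0 0 -1;0 0 0 0 0 0 -1;0 0 0 0 0 0 -1' | egrep 'open'
python3 -m inch '0 0 .12 0 0 0 -1;0 0 .25 0 0 0 -1;0 0 .25 0 0 0 -1' | egrep 'force|open|eef'
python3 -m inch '0 0 0 0 0 0 1;0 0 0 0 0 0 1;0 0 0 0 0 0 1;0 0 0 0 0 0 1;0 0 0 0 0 0 1' | egrep 'force|open|eef'
python3 -m inch '0 0 0 0 0 0 1;0 0 0 0 0 0 1' | egrep 'force|open|eef'
```

```text
opening: 0.0836
eef_pos: [0.5439, -0.0955, -0.018]
contact_force: [-0.0, -0.1, 0.2]
opening: 0.0855
grip_force: 0.0
eef_pos: [0.5451, -0.0958, -0.0156]
contact_force: [-0.3, -0.3, 1.0]
opening: 0.0258
grip_force: 0.0
eef_pos: [0.545, -0.0958, -0.0153]
contact_force: [-0.8, 0.9, 5.5]
opening: 0.013
grip_force: 58.6
```

```bash
python3 -m inch '0 0 0 0 0 0 .2;0 0 0 0 0 0 .2;0 0 0 0 0 0 .2;0 0 0 0 0 0 .2' | egrep 'open|force'
python3 -m inch '0 0 .04 0 0 0 .2;0 0 .04 0 0 0 .2' | egrep 'force|open|eef'
python3 -m inch '0 0 .04 0 0 0 .2;0 0 .04 0 0 0 .2' | egrep 'force|open|eef'
python3 -m inch '0 0 .03 0 0 0 .2;0 0 .03 0 0 0 .2' | egrep 'force|open|eef'
```

```text
contact_force: [-0.4, 0.1, 0.6]
opening: 0.0342
grip_force: 0.0
eef_pos: [0.5448, -0.0958, -0.0195]
contact_force: [0.6, -0.3, 0.0]
opening: 0.0341
grip_force: 0.0
eef_pos: [0.5447, -0.0957, -0.0228]
contact_force: [0.4, -0.5, -0.4]
opening: 0.0344
grip_force: 0.0
eef_pos: [0.5448, -0.0957, -0.025]
contact_force: [-0.4, 0.5, -0.3]
opening: 0.0339
grip_force: 0.0
```

```bash
python3 -m inch '0 0 0 0 0 0 1;0 0 0 0 0 0 1;0 0 0 0 0 0 1;0 0 0 0 0 0 1;0 0 0 0 0 0 1' | egrep 'force|open|eef'
```

```text
eef_pos: [0.545, -0.0958, -0.0244]
contact_force: [-1.1, -0.1, 2.9]
opening: 0.0136
grip_force: 58.5
```

```bash
python3 -m inch '0 0 -.25 0 0 0 1;0 0 -.5 0 0 0 1;0 0 -1 0 0 0 1;0 0 -1 0 0 0 1;0 0 -1 0 0 0 1' | egrep 'force|open|eef'
python3 -m inch '0 0 -1 0 0 0 1;0 0 -1 0 0 0 1;0 0 -1 0 0 0 1' | egrep 'force|open|eef'
python3 -m inch '0 0 -1 0 0 -.2 1;0 0 -1 0 0 -.2 1;0 0 -1 0 0 -.2 1;0 0 -1 0 0 -.2 1;0 0 -1 0 0 -.2 1;0 0 -1 0 0 -.2 1;0 0 -1 0 0 -.2 1;0 0 -1 0 0 -.2 1;0 0 -1 0 0 -.2 1;0 0 -1 0 0 -.2 1;0 0 -1 0 0 -.2 1;0 0 -1 0 0 -.2 1' | egrep 'force|open|eef|tool'
python3 -m inch '0 0 0 0 .08 0 1;0 0 0 0 .08 0 1;0 0 0 0 .08 0 1;0 0 0 0 .08 0 1;0 0 0 0 .08 0 1;0 0 0 0 .08 0 1' | egrep 'force|open|eef|tool'
cat >> h.py <<'E'
import re,os
def log():
    s=ctrl.state();open("log","a").write(str((list(s["joints"]),list(s["eef_pos"]),s["tool_rot"].tolist()))+"\n")
def kin():
    from scipy.optimize import least_squares
    D=[]
    for l in open("log"):
        v=np.array([float(x) for x in re.findall(r"-?\d+\.\d+(?:e-?\d+)?|-?\d+e-?\d+",re.sub(r"float64","",l))]);D.append((v[:6],v[6:9],v[9:18].reshape(3,3)))
    f=lambda k:np.r_[np.concatenate([fk(q,k)[0]-p for q,p,R in D]),1e-3*(k-[.18,.6,.57,.25,.06,0,0])]
    r=least_squares(f,[.18,.6,.57,.25,.06,0,0]);return r.x,np.abs(f(r.x)[:-7]).max()
lo=np.array([-3.1,-.84,.05,-1.13,.06,-2.69]);hi=np.array([3.1,2.19,2.79,4.28,2.93,2.69])
def ik(k,p,R,q0):
    from scipy.optimize import least_squares
    f=lambda q:np.r_[(fk(q,k)[0]-p)*5,(fk(q,k)[1]-R).ravel()]
    r=least_squares(f,np.clip(q0,lo+.01,hi-.01),bounds=(lo,hi));return r.x,np.abs(r.fun).max()
def horiz(h,tilt=np.pi/2): # tool x was heading h, tilted
    return down(h)@Ro.from_rotvec([0,tilt,0]).as_matrix()
E
python3 - <<'E'
from h import *
log();k,e=kin();print(k,e);s=ctrl.state();q=s["joints"];print(q,s["time_s"])
for hd in(60,80,100,112,125,140):
    print(hd,*[(x.round(2),round(e,4)) for x,e in [ik(k,[.50,.344,z],horiz(np.radians(hd)),[.4,.7,1.5,1.6,1.5,-.5]) for z in(.16,.30)]])
E
```

```text
eef_pos: [0.5457, -0.096, 0.0567]
contact_force: [0.3, 0.2, -4.0]
opening: 0.0138
grip_force: 59.2
eef_pos: [0.5471, -0.0963, 0.1398]
contact_force: [0.2, -0.4, -2.8]
opening: 0.0136
grip_force: 59.9
eef_pos: [0.5446, -0.0957, 0.2138]
tool_rot: [[0.294, 0.956, -0.002], [0.956, -0.294, 0.001], [0.0, -0.002, -1.0]]
contact_force: [0.0, 0.1, -4.4]
opening: 0.0138
grip_force: 59.8
eef_pos: [0.5444, -0.0972, 0.2139]
tool_rot: [[0.262, 0.955, 0.139], [0.837, -0.297, 0.46], [0.48, -0.004, -0.877]]
contact_force: [0.5, -0.5, -3.9]
opening: 0.0139
grip_force: 59.9
[ 1.96682030e-01  5.86825339e-01  4.11005475e-01  2.82299184e-01
  6.59000929e-02 -1.35999957e-05  4.31031975e-02] 7.745511110407444e-07
[-0.54155083  0.41806646  1.76475901  0.53484461  1.15124036 -0.50923844] 15.6
60 (array([ 0.09,  0.9 ,  2.36,  2.18,  1.64, -1.67]), np.float64(0.0)) (array([ 0.09,  0.52,  2.33,  2.17,  1.41, -1.33]), np.float64(0.0))
80 (array([ 0.  ,  0.87,  2.16,  1.74,  1.55, -1.47]), np.float64(0.0)) (array([ 0.  ,  0.57,  2.14,  1.73,  1.5 , -1.14]), np.float64(0.0))
100 (array([ 0.  ,  0.9 ,  1.92,  1.41,  1.63, -1.25]), np.float64(0.0)) (array([ 0.  ,  0.65,  1.9 ,  1.43,  1.67, -0.98]), np.float64(0.0))
112 (array([ 0.03,  0.93,  1.77,  1.25,  1.72, -1.15]), np.float64(0.0)) (array([ 0.03,  0.7 ,  1.75,  1.29,  1.8 , -0.91]), np.float64(0.0))
125 (array([ 0.07,  0.97,  1.61,  1.1 ,  1.85, -1.07]), np.float64(0.0)) (array([ 0.07,  0.77,  1.59,  1.17,  1.95, -0.86]), np.float64(0.0))
140 (array([ 0.13,  1.02,  1.42,  0.96,  2.02, -1.02]), np.float64(0.0)) (array([ 0.13,  0.84,  1.4 ,  1.06,  2.13, -0.82]), np.float64(0.0))
```

Run:
```python
from h import *
k,e=kin();q=ctrl.state()["joints"];s=ctrl.state();R0=s["tool_rot"];p0=s["eef_pos"];R1=horiz(np.radians(112.2))
w=Ro.from_matrix(R0.T@R1).as_rotvec();p1=np.array([.544,-.05,.31])
for t in np.linspace(0,1,6):
    q,e=ik(k,p0+(p1-p0)*t,R0@Ro.from_rotvec(w*t).as_matrix(),q);print(q.round(2),round(e,5))
for t in np.linspace(0,1,6):
    q,e=ik(k,p1+(np.array([.488,.377,.31])-p1)*t,R1,q);print(q.round(2),round(e,5))
q,e=ik(k,[.488,.377,.16],R1,q);print(q.round(2),e)
print(w/2/np.pi);to(p1,R1);print(R1.T@(np.array([.488,.377,.31])-p1)/.08)
```

```text
[-0.54  0.42  1.76  0.53  1.15 -0.51] 0.0
[-0.59  0.49  1.69  0.63  1.4  -0.64] 0.0
[-0.61  0.57  1.61  0.69  1.63 -0.74] 0.0
[-0.6   0.65  1.54  0.76  1.84 -0.81] 0.0
[-0.58  0.74  1.48  0.81  2.05 -0.87] 0.0
[-0.54  0.81  1.44  0.88  2.24 -0.93] 0.0
[-0.54  0.81  1.44  0.88  2.24 -0.93] 0.0
[-0.44  0.76  1.56  0.93  2.14 -0.94] 0.0
[-0.32  0.72  1.66  1.01  2.04 -0.94] 0.0
[-0.2   0.7   1.72  1.11  1.94 -0.94] 0.0
[-0.06  0.68  1.76  1.22  1.85 -0.92] 0.0
[ 0.08  0.68  1.76  1.34  1.77 -0.89] 0.0
[ 0.08  0.92  1.78  1.29  1.7  -1.15] 1.871263977104576e-09
[ 0.09840762  0.16300371 -0.05911244]
shift [ 1.069 -0.184 -0.783] turn [ 0.0984  0.163  -0.0591] t 15.6 p [ 0.5444 -0.0972  0.2139] j [-0.542  0.418  1.765  0.535  1.151 -0.509]
[1.15603589e-15 1.36861579e+00 5.20632280e+00]
```

```bash
python3 -m inch '1 -.18 -.78 .0984 .163 -.0591 1;1 -.18 -.78 .0984 .163 -.0591 1;1 -.18 -.78 .0984 .163 -.0591 1;1 -.18 -.78 .0984 .163 -.0591 1;1 -.18 -.78 .0984 .163 -.0591 1;1 -.18 -.78 .0984 .163 -.0591 1;1 -.18 -.78 .0984 .163 -.0591 1;1 -.18 -.78 .0984 .163 -.0591 1;1 -.18 -.78 .0984 .163 -.0591 1;1 -.18 -.78 .0984 .163 -.0591 1;1 -.18 -.78 .0984 .163 -.0591 1;1 -.18 -.78 .0984 .163 -.0591 1'
python3 -m inch '.1 .22 .87 0 0 0 1;.1 .22 .87 0 0 0 1;.1 .22 .87 0 0 0 1' | egrep 'eef|open|contact'
python3 -m inch '0 .22 .87 0 0 0 1;0 .22 .87 0 0 0 1;0 .22 .87 0 0 0 1' | egrep 'eef|open|contact'
python3 -m inch '0 .22 .87 0 0 0 1;0 .22 .87 0 0 0 1;0 .22 .87 0 0 0 1' | egrep 'eef|open|contact'
python3 -m inch '0 .22 .87 0 0 0 1;0 .22 .87 0 0 0 1;0 .22 .87 0 0 0 1' | egrep 'eef|open|contact'
python3 -m inch '0 .22 .6 0 0 0 1;0 .22 .6 0 0 0 1;0 .22 .6 0 0 0 1;0 .22 .6 0 0 0 1' | egrep 'eef|open|contact'
python3 - <<'E'
from h import *
log();k,e=kin();print(k,e)
a=ctrl.capture("scene");b=ctrl.capture("side");to([.488,.377,.31],horiz(np.radians(112.2)))
cv2.imwrite("pics/h1.png",np.hstack([cv2.resize(a["img"][40:190,270:400],(390,450)),cv2.resize(b["img"][150:384,150:350],(390,456))[:450]]))
E
```

```text
time_s: 16.6
eef_pos: [0.5432, -0.0518, 0.3068]
tool_rot: [[0.0, 0.923, -0.385], [0.005, 0.385, 0.923], [1.0, -0.002, -0.005]]
contact_force: [-0.2, -0.3, -3.9]
opening: 0.0133
grip_force: 60.2
eef_pos: [0.531, 0.0224, 0.3183]
contact_force: [0.2, 0.2, -3.7]
opening: 0.0135
eef_pos: [0.5202, 0.0933, 0.3179]
contact_force: [-0.4, -0.4, -4.7]
opening: 0.0134
eef_pos: [0.5096, 0.164, 0.3177]
contact_force: [1.3, -0.4, -4.2]
opening: 0.0138
eef_pos: [0.4992, 0.2346, 0.3176]
contact_force: [-0.9, -1.2, -3.4]
opening: 0.0139
eef_pos: [0.4986, 0.2819, 0.3173]
contact_force: [-0.1, 1.1, -3.4]
opening: 0.0135
[ 1.96699735e-01  5.86802039e-01  4.11002378e-01  2.82300341e-01
  6.58999061e-02 -2.91456695e-06  4.30997965e-02] 3.24032648935102e-07
shift [-0.085  0.328  1.162] turn [-0.0008  0.0005  0.0008] t 18.0333 p [0.4992 0.2811 0.317 ] j [-0.075  0.673  1.75   1.205  1.87  -0.913]
```

View pics/h1.png

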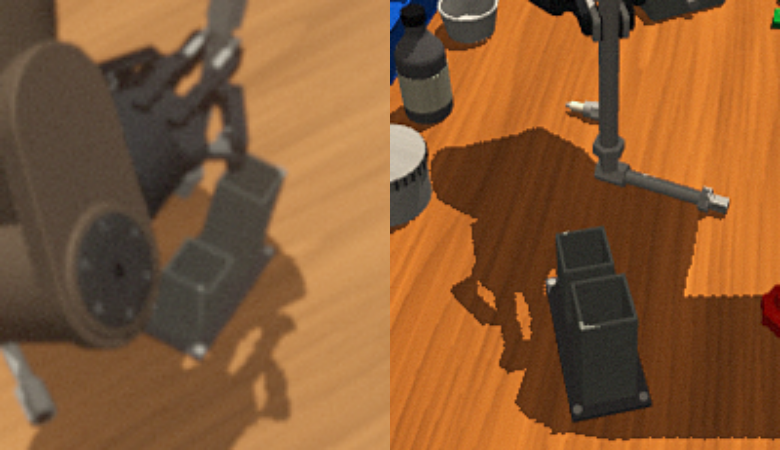

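The bar now hangs vertical with its head up. In the side view its collar is at about pixel (262,224) and its tip ends near row 238. I'll project the two offset hypotheses against that.

Run:
```python
from h import *
b=ctrl.capture("side");a=ctrl.capture("scene");p=ctrl.state()["eef_pos"];h=ctrl.state()["tool_rot"][:,2];print(p,h)
for n,back,dz in(("tool",.0364,0),("world",.011,.0255)):
    g=p-h*back+[0,0,dz]
    print(n,g.round(4),proj(b,[g+[0,0,-.150],g+[0,0,-.125],g+[0,0,.06]]).round(1).tolist(),proj(a,[g+[0,0,.06]]).round(1).tolist())
m=[d for d in ctrl.regions_of(b,"long_bar")][:2]
for d in m:
    y,x=np.nonzero(d["mask"]);print(d["p"],d["at"],x.min(),x.max(),y.min(),y.max(),[(r,x[y==r].min(),x[y==r].max()) for r in range(y.min(),y.max()+1,6)])
for d in ctrl.regions_of(a,"long_bar")[:2]:
    y,x=np.nonzero(d["mask"]);print(d["p"],d["at"],x.min(),x.max(),y.min(),y.max())
```

```text
[0.49942179 0.28095747 0.31674644] [-0.38176968  0.92425408 -0.00251244]
tool [0.5133 0.2473 0.3168] [[261.4, 235.9], [261.4, 224.9], [261.0, 126.7]] [[347.2, 33.2]]
world [0.5036 0.2708 0.3423] [[264.9, 235.4], [264.9, 223.9], [265.3, 119.2]] [[355.6, 15.8]]
0.6 [262.5, 174.0] 253 271 122 238 [(122, np.int64(261), np.int64(265)), (128, np.int64(253), np.int64(271)), (134, np.int64(253), np.int64(271)), (140, np.int64(253), np.int64(271)), (146, np.int64(253), np.int64(271)), (152, np.int64(257), np.int64(268)), (158, np.int64(258), np.int64(267)), (164, np.int64(259), np.int64(267)), (170, np.int64(258), np.int64(267)), (176, np.int64(257), np.int64(267)), (182, np.int64(257), np.int64(267)), (188, np.int64(257), np.int64(266)), (194, np.int64(256), np.int64(266)), (200, np.int64(256), np.int64(266)), (206, np.int64(257), np.int64(266)), (212, np.int64(257), np.int64(266)), (218, np.int64(256), np.int64(266)), (224, np.int64(254), np.int64(269)), (230, np.int64(256), np.int64(268)), (236, np.int64(258), np.int64(266))]
0.92 [341.0, 45.1] 329 353 30 106
0.72 [135.7, 234.4] 126 146 231 247
```

The offset lies along the tool axis, so the bar sits 36 mm behind the reported TCP. I'll move it over the tall tube.

```bash
python3 -m inch '0 .33 .58 0 0 0 1;0 .33 .58 0 0 0 1;0 .33 .58 0 0 0 1' | egrep 'eef|open|contact'
python3 -m inch '0 0 .58 0 0 0 1;0 0 .58 0 0 0 1;0 0 .58 0 0 0 1;0 0 .58 0 0 0 1' | egrep 'eef|open|contact'
python3 - <<'E'
from h import *
a=ctrl.capture("scene");b=ctrl.capture("side")
s=ctrl.state();h=s["tool_rot"][:,2];g=s["eef_pos"]-.0364*h;print("bar est",g)
for n,c in(("sc",a),("si",b)):
    R=ctrl.regions_of(c,"long_bar");pr=proj(c,[g+[0,0,.06],g+[0,0,.04],g,g+[0,0,-.05],g+[0,0,-.1],g+[0,0,-.15]])
    print(n,pr.round(1).tolist())
    for d in R[:2]:
        y,x=np.nonzero(d["mask"]);print(d["p"],x.min(),x.max(),y.min(),y.max(),[(r,(x[y==r].min()+x[y==r].max())/2,x[y==r].max()-x[y==r].min()) for r in range(y.min(),y.max()+1,8)])
    rk=ctrl.regions_of(c,"rack")[0]["mask"].astype(float)
    np.save("pics/rk"+n,rk)
    print(n,"rackfit single",fit([c],[rk],RACK(1),[.517,.305,.387]))
to([.4875,.3778,.31],horiz(np.radians(112.2)))
o=np.hstack([cv2.resize(a["img"][10:170,270:400],(390,480)),cv2.resize(b["img"][144:384,180:375],(390,480))]);cv2.imwrite("pics/h2.png",o)
E
```

```text
eef_pos: [0.5054, 0.3365, 0.3164]
contact_force: [0.1, -0.0, -3.6]
opening: 0.0138
eef_pos: [0.4879, 0.3772, 0.3166]
contact_force: [0.9, 0.1, -3.9]
opening: 0.0137
bar est [0.5024874  0.34306224 0.31660326]
sc [[378.9, 13.1], [376.5, 21.0], [371.9, 36.1], [366.7, 53.5], [361.8, 69.5], [357.3, 84.3]]Traceback (most recent call last):
  File "<stdin>", line 8, in <module>
    return umr_minimum(a, axis, None, out, keepdims, initial, where)
ValueError: zero-size array to reduction operation minimum which has no identity
```

```bash
python3 -m inch '-.5 0 .01 0 0 0 1;-.5 0 .01 0 0 0 1;-.5 0 .01 0 0 0 1;-.5 0 .01 0 0 0 1' | egrep 'eef|open|contact'
python3 - <<'E'
from h import *
a=ctrl.capture("scene");b=ctrl.capture("side")
o=np.hstack([cv2.resize(a["img"][30:170,280:400],(390,455)),cv2.resize(b["img"][174:384,180:360],(390,455))])
cv2.imwrite("pics/h2.png",o)
s=ctrl.state();h=s["tool_rot"][:,2];g=s["eef_pos"]-.0364*h;print("bar est",g,h)
for n,c in(("sc",a),("si",b)):
    print(n,proj(c,[g+[0,0,.06],g,g+[0,0,-.15],[.5014,.3442,.115]]).round(1).tolist())
    for d in ctrl.regions_of(c,"long_bar")[:2]:
        y,x=np.nonzero(d["mask"])
        if len(x):print(d["p"],x.min(),x.max(),y.min(),y.max(),[(r,(x[y==r].min()+x[y==r].max())/2,x[y==r].max()-x[y==r].min()) for r in range(y.min(),y.max()+1,8) if (y==r).any()])
E
```

```text
eef_pos: [0.4884, 0.3781, 0.2775]
contact_force: [0.2, -0.3, -3.5]
opening: 0.0138
bar est [0.50203714 0.34467657 0.27807066] [-0.38265625  0.92388973 -0.00139633]
sc [[374.7, 27.7], [368.2, 49.2], [354.4, 94.7], [353.1, 98.1]]
0.77 360 380 26 92 [(26, np.float64(374.0), np.int64(0)), (34, np.float64(373.0), np.int64(12)), (42, np.float64(371.5), np.int64(11)), (50, np.float64(367.5), np.int64(3))]
si [[256.8, 193.1], [257.2, 228.0], [258.0, 298.4], [258.5, 303.5]]
0.69 247 268 188 301 [(188, np.float64(257.5), np.int64(9)), (196, np.float64(257.5), np.int64(21)), (204, np.float64(257.5), np.int64(21)), (212, np.float64(257.5), np.int64(19)), (220, np.float64(258.0), np.int64(12)), (228, np.float64(259.0), np.int64(8)), (236, np.float64(258.5), np.int64(7)), (244, np.float64(258.0), np.int64(10)), (252, np.float64(258.0), np.int64(10)), (260, np.float64(258.0), np.int64(10)), (268, np.float64(258.0), np.int64(10)), (276, np.float64(258.0), np.int64(10)), (284, np.float64(258.0), np.int64(14)), (292, np.float64(258.0), np.int64(14)), (300, np.float64(258.5), np.int64(7))]
0.29 346 356 144 164 [(144, np.float64(352.5), np.int64(3)), (152, np.float64(352.0), np.int64(4)), (160, np.float64(351.0), np.int64(10))]
```

View pics/h2.png

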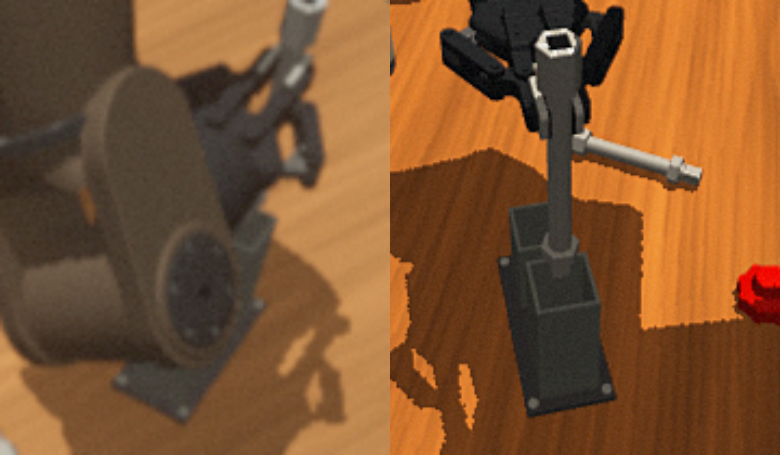

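The side crop shows the foot tip at about (561,272), just above the tall tube. I read the rim corners at roughly (527,262), (590,250), (608,305) and (540,312). I'll compare those with the model's corners.

Run:
```python
from h import *
b=ctrl.capture("side");p=[.5173,.3053,.387]
P=T(p,np.array([[sx*.023,.042+sy*.023,.115] for sx,sy in((1,-1),(-1,-1),(-1,1),(1,1))]+[[sx*.035,sy*.075,.006] for sx,sy in((1,1),(-1,1))]))
q=proj(b,P);print(((q-[180,174]+.5)*2.1667+[390,0]).round(0))
g=b["img"][:,:,:].max(2);bb=cv2.resize(b["img"][230:370,220:300],None,fx=5,fy=5,interpolation=2)
# rack fit with local intensity: dark-grey low-saturation
hsv=cv2.cvtColor(b["img"],cv2.COLOR_BGR2HSV);m=((hsv[...,1]<90)).astype(np.uint8)
for r in range(296,358,6):
    x=np.nonzero(m[r,225:300])[0]+225
    c=[proj(b,P)];print(r,x.min() if len(x) else None,x.max() if len(x) else None,end=" | ")
rd=render(b,RACK(1),p)>.5
print()
for r in range(296,358,6):
    x=np.nonzero(rd[r])[0];print(r,x.min(),x.max(),end=" | ")
```

```text
[[524. 262.]
 [585. 251.]
 [600. 302.]
 [536. 314.]
 [526. 414.]
 [615. 396.]]
296 230 271 | 302 231 273 | 308 233 275 | 314 234 276 | 320 235 276 | 326 236 276 | 332 237 276 | 338 238 278 | 344 240 280 | 350 241 281 | 356 242 283 | 
296 229 271 | 302 230 273 | 308 232 275 | 314 233 276 | 320 234 276 | 326 235 276 | 332 236 276 | 338 237 278 | 344 239 280 | 350 240 281 | 356 241 283 |
```

The model matches to about 1 px, so I'll lower the bar.

```bash
python3 -m inch '-.25 0 0 0 0 0 1;-.5 0 0 0 0 0 1;-.75 0 0 0 0 0 1;-1 0 0 0 0 0 1;-1 0 0 0 0 0 1' | egrep 'eef|open|contact'
python3 -m inch '-.1 0 0 0 0 0 1;-.2 0 0 0 0 0 1;-.3 0 0 0 0 0 1;-.38 0 0 0 0 0 1;-.38 0 0 0 0 0 1' | egrep 'eef|open|contact'
python3 -m inch '-.05 0 0 0 0 0 1;-.05 0 0 0 0 0 1;-.05 0 0 0 0 0 1' | egrep 'eef|open|contact'
```

```text
eef_pos: [0.4878, 0.3786, 0.1941]
contact_force: [-0.3, -0.3, -3.8]
opening: 0.0135
eef_pos: [0.4882, 0.3785, 0.1653]
contact_force: [-0.4, -1.0, -4.4]
opening: 0.0138
eef_pos: [0.4883, 0.3786, 0.1623]
contact_force: [0.6, -0.8, -4.3]
opening: 0.0136
```

```bash
python3 -m inch '-.025 0 0 0 0 0 1;-.025 0 0 0 0 0 1;-.025 0 0 0 0 0 1' | egrep 'eef|contact'
python3 -m inch '-.025 0 0 0 0 0 1;-.025 0 0 0 0 0 1;-.025 0 0 0 0 0 1' | egrep 'eef|contact'
```

```text
eef_pos: [0.4884, 0.3786, 0.1603]
contact_force: [0.0, 1.1, -3.8]
eef_pos: [0.4885, 0.3785, 0.1602]
contact_force: [-0.4, 0.1, 10.1]
```

```bash
python3 -m inch '0 0 0 0 0 0 .3;0 0 0 0 0 0 .3;0 0 0 0 0 0 -1;0 0 0 0 0 0 -1;0 0 0 0 0 0 -1;0 0 0 0 0 0 -1;0 0 0 0 0 0 -1;0 0 0 0 0 0 -1' | egrep 'eef|contact|open'
python3 -m inch '0 0 -.4 0 0 0 -1;0 0 -.8 0 0 0 -1;0 0 -1 0 0 0 -1;0 0 -1 0 0 0 -1' | egrep 'eef|contact|open'
python3 -m inch '.5 0 -.5 0 0 0 -1;1 0 -.5 0 0 0 -1;1 0 -.5 0 0 0 -1;1 0 -.5 0 0 0 -1' | egrep 'eef|contact|open'
python3 - <<'E'
from h import *
b=ctrl.capture("side");f=np.array([.5014,.3442,.009])
print("expected head top",proj(b,[f+[0,0,.21],f+[0,0,.15],f+[0,0,.12]]).round(1).tolist())
for d in ctrl.regions_of(b,"long_bar")[:2]:
    y,x=np.nonzero(d["mask"]);print(d["p"],x.min(),x.max(),y.min(),y.max(),[(r,(x[y==r].min()+x[y==r].max())/2) for r in range(y.min(),y.max()+1,8) if (y==r).any()])
k,e=kin();s=ctrl.state();q=s["joints"];print(s["time_s"]);p=s["eef_pos"];R0=s["tool_rot"];R1=down(-.2277);p1=np.array([.5065,.105,.18])
w=Ro.from_matrix(R0.T@R1).as_rotvec();print(w/2/np.pi,np.degrees(np.linalg.norm(w)))
for t in np.linspace(0,1,8):
    q,e=ik(k,p+(p1-p)*t,R0@Ro.from_rotvec(w*t).as_matrix(),q);print(q.round(2),round(e,5))
to(p1,R1)
E
```

```text
eef_pos: [0.4883, 0.3786, 0.1581]
contact_force: [0.5, 0.7, 0.3]
opening: 0.0854
eef_pos: [0.5208, 0.3021, 0.1582]
contact_force: [1.0, 0.3, -0.2]
opening: 0.085
eef_pos: [0.5342, 0.2678, 0.241]
contact_force: [0.5, 0.4, -0.5]
opening: 0.0851
expected head top [[258.1, 258.1], [258.4, 285.4], [258.5, 297.9]]
0.78 248 267 253 314 [(253, np.float64(258.0)), (261, np.float64(257.5)), (269, np.float64(258.0)), (277, np.float64(258.0)), (285, np.float64(258.0)), (293, np.float64(258.0)), (301, np.float64(258.0)), (309, np.float64(258.5))]
0.66 243 263 202 210 [(202, np.float64(254.5)), (210, np.float64(258.0))]
22.5667
[-0.26227993 -0.1355902   0.26332032] 142.4222315793056
[-0.09  0.82  1.69  1.17  1.85 -1.  ] 0.0
[-0.17  0.72  1.85  1.21  1.63 -0.81] 0.0
[-0.21  0.6   1.97  1.23  1.39 -0.59] 0.0
[-0.22  0.47  2.04  1.2   1.15 -0.29] 0.0
[-0.17  0.37  2.06  1.06  0.92  0.11] 0.0
[-0.09  0.31  2.02  0.75  0.75  0.68] 0.0
[0.   0.31 1.95 0.32 0.76 1.34] 0.0
[0.08 0.37 1.85 0.   0.92 1.88] 0.0
shift [-0.725 -1.097 -1.757] turn [-0.2623 -0.1356  0.2633] t 22.5667 p [0.5334 0.2684 0.2382] j [-0.091  0.823  1.687  1.168  1.848 -1.001]
```

```bash
python3 -m inch '-.36 -.55 -.88 -.1311 -.0678 .1317 -1;-.36 -.55 -.88 -.1311 -.0678 .1317 -1;-.36 -.55 -.88 -.1311 -.0678 .1317 -1;-.36 -.55 -.88 -.1311 -.0678 .1317 -1;-.36 -.55 -.88 -.1311 -.0678 .1317 -1;-.36 -.55 -.88 -.1311 -.0678 .1317 -1;-.36 -.55 -.88 -.1311 -.0678 .1317 -1;-.36 -.55 -.88 -.1311 -.0678 .1317 -1;-.36 -.55 -.88 -.1311 -.0678 .1317 -1;-.36 -.55 -.88 -.1311 -.0678 .1317 -1;-.36 -.55 -.88 -.1311 -.0678 .1317 -1' | egrep 'eef|contact'
python3 - <<'E'
from h import *
to([.5065,.105,.16],down(-.2277))
E
```

```text
eef_pos: [0.5191, 0.1874, 0.2099]
contact_force: [-0.3, 0.6, 0.5]
shift [-0.834  0.777 -0.419] turn [-0.1307 -0.0674  0.1314] t 23.4833 p [0.5191 0.1874 0.2099] j [-0.198  0.413  2.054  1.146  1.026 -0.103]
```

```bash
python3 -m inch '-.834 .777 -.419 -.1307 -.0674 .1314 -1;-.834 .777 -.419 -.1307 -.0674 .1314 -1;-.834 .777 -.419 -.1307 -.0674 .1314 -1;-.834 .777 -.419 -.1307 -.0674 .1314 -1;-.834 .777 -.419 -.1307 -.0674 .1314 -1;-.834 .777 -.419 -.1307 -.0674 .1314 -1;-.834 .777 -.419 -.1307 -.0674 .1314 -1;-.834 .777 -.419 -.1307 -.0674 .1314 -1;-.834 .777 -.419 -.1307 -.0674 .1314 -1;-.834 .777 -.419 -.1307 -.0674 .1314 -1;-.834 .777 -.419 -.1307 -.0674 .1314 -1;-.834 .777 -.419 -.1307 -.0674 .1314 -1' | egrep 'eef|contact'
python3 - <<'E'
from h import *
c=ctrl.capture("wrist")
d=ctrl.regions_of(c,"short_bar")
for r in d[:2]:
    ys,xs=np.nonzero(r["mask"]);print(r["p"],xs.min(),xs.max(),ys.min(),ys.max(),[(v,(xs[ys==v].min()+xs[ys==v].max())/2,fish(c,((xs[ys==v].min()+xs[ys==v].max())/2,v),.012)[:2].round(4)) for v in np.linspace(ys.min(),ys.max(),6).astype(int) if (ys==v).any()])
to([.5065,.105,-.0244],down(-.2277))
E
```

```text
eef_pos: [0.5067, 0.1034, 0.1575]
contact_force: [-0.6, -0.6, -0.1]
0.75 247 272 130 261 [(np.int64(130), np.float64(259.0), array([0.5539, 0.0946])), (np.int64(156), np.float64(259.5), array([0.5266, 0.1001])), (np.int64(182), np.float64(259.0), array([0.4988, 0.1068])), (np.int64(208), np.float64(258.5), array([0.4698, 0.1139])), (np.int64(234), np.float64(257.5), array([0.4391, 0.122 ])), (np.int64(261), np.float64(259.5), array([0.4038, 0.1275]))]
shift [-0.008  0.019  2.27 ] turn [-0.0012  0.0004  0.0018] t 24.5833 p [0.5076 0.1049 0.1572] j [0.072 0.398 1.873 0.011 0.87  1.852]
```

```bash
python3 -m inch '0 .02 .8 0 0 .0018 -1;0 .02 .8 0 0 .0018 -1;0 .02 .8 0 0 .0018 -1' | egrep 'eef|contact'
python3 -m inch '0 0 .8 0 0 0 -1;0 0 .8 0 0 0 -1;0 0 .8 0 0 0 -1' | egrep 'eef|contact'
python3 -m inch '0 0 .3 0 0 0 -1;0 0 .6 0 0 0 -1;0 0 .66 0 0 0 -1;0 0 .66 0 0 0 -1' | egrep 'eef|contact'
python3 -m inch '0 0 0 0 0 0 1;0 0 0 0 0 0 1;0 0 0 0 0 0 1;0 0 0 0 0 0 1;0 0 0 0 0 0 1;0 0 0 0 0 0 1;0 0 0 0 0 0 1;0 0 0 0 0 0 1' | egrep 'eef|contact|open|grip'
python3 - <<'E'
from h import *
to([0,0,0])
E
```

```text
eef_pos: [0.5046, 0.1025, 0.0902]
contact_force: [-0.9, -1.0, -0.6]
eef_pos: [0.506, 0.1029, 0.028]
contact_force: [-0.3, 0.3, -0.6]
eef_pos: [0.5082, 0.1036, -0.0215]
contact_force: [-1.0, 0.2, 0.2]
eef_pos: [0.5089, 0.1038, -0.0208]
contact_force: [-1.0, -2.0, 10.9]
opening: 0.0138
grip_force: 58.8
shift [-5.895  2.714 -0.315] turn [0. 0. 0.] t 26.0833 p [ 0.5089  0.1038 -0.0208] j [0.069 0.688 2.003 0.021 0.444 1.851]
```

```bash
python3 -m inch '0 0 -.3 0 0 0 1;0 0 -.6 0 0 0 1;0 0 -1 0 0 0 1;0 0 -1 0 0 0 1' | egrep 'eef|contact|open'
python3 -m inch '0 0 -1 0 0 0 1;0 0 -1 0 0 0 1;0 0 -1 0 0 0 1' | egrep 'eef|contact'
python3 -m inch '0 0 -.9 0 0 0 1;0 0 -.9 0 0 0 1;0 0 -.9 0 0 0 1' | egrep 'eef|contact'
python3 - <<'E'
from h import *
k,e=kin();s=ctrl.state();q=s["joints"];p=s["eef_pos"];R0=s["tool_rot"];R1=horiz(np.radians(112.2));p1=np.array([.545,.21,.25])
w=Ro.from_matrix(R0.T@R1).as_rotvec();print(w/2/np.pi,np.degrees(np.linalg.norm(w)))
for t in np.linspace(0,1,7):
    q,e=ik(k,p+(p1-p)*t,R0@Ro.from_rotvec(w*t).as_matrix(),q);print(q.round(2),round(e,5))
d,w=to(p1,R1);print(d/2,w/2)
E
```

```text
eef_pos: [0.5099, 0.1032, 0.0628]
contact_force: [0.6, -0.0, -1.4]
opening: 0.0134
eef_pos: [0.5099, 0.1025, 0.1438]
contact_force: [0.6, -0.4, -2.5]
eef_pos: [0.5091, 0.1018, 0.2149]
contact_force: [-0.3, -0.3, -2.2]
[ 0.26206184  0.13256815 -0.26106888] 141.46107523326776
[0.06 0.32 1.81 0.01 0.99 1.86] 0.0
[-0.05  0.27  1.93  0.38  0.82  1.24] 0.0
[-0.17  0.29  2.    0.83  0.87  0.5 ] 0.0
[-0.26  0.39  2.01  1.09  1.1  -0.07] 0.0
[-0.29  0.54  1.95  1.16  1.38 -0.45] 0.0
[-0.26  0.69  1.83  1.15  1.65 -0.74] 0.0
[-0.18  0.82  1.65  1.11  1.91 -0.98] 0.0
shift [ 0.132 -1.425 -0.419] turn [ 0.2621  0.1326 -0.2611] t 26.9167 p [0.5091 0.1018 0.2149] j [0.065 0.323 1.811 0.011 0.994 1.86 ]
[ 0.06601954 -0.71247945 -0.20927933] [ 0.13103092  0.06628407 -0.13053444]
```

```bash
python3 -m inch '.066 -.71 -.21 .131 .0663 -.1305 1;.066 -.71 -.21 .131 .0663 -.1305 1;.066 -.71 -.21 .131 .0663 -.1305 1;.066 -.71 -.21 .131 .0663 -.1305 1;.066 -.71 -.21 .131 .0663 -.1305 1;.066 -.71 -.21 .131 .0663 -.1305 1;.066 -.71 -.21 .131 .0663 -.1305 1;.066 -.71 -.21 .131 .0663 -.1305 1;.066 -.71 -.21 .131 .0663 -.1305 1;.066 -.71 -.21 .131 .0663 -.1305 1;.066 -.71 -.21 .131 .0663 -.1305 1' | egrep 'eef|contact'
python3 - <<'E'
from h import *
to([.545,.21,.25],horiz(np.radians(112.2)))
E
```

```text
eef_pos: [0.5249, 0.1552, 0.227]
contact_force: [0.3, 0.5, -2.3]
shift [ 0.57  -0.38   0.381] turn [ 0.1341  0.0681 -0.1349] t 27.8333 p [0.5249 0.1552 0.227 ] j [-0.259  0.387  2.022  1.079  1.071 -0.034]
```

```bash
python3 -m inch '.57 -.38 .381 .1341 .0681 -.1349 1;.57 -.38 .381 .1341 .0681 -.1349 1;.57 -.38 .381 .1341 .0681 -.1349 1;.57 -.38 .381 .1341 .0681 -.1349 1;.57 -.38 .381 .1341 .0681 -.1349 1;.57 -.38 .381 .1341 .0681 -.1349 1;.57 -.38 .381 .1341 .0681 -.1349 1;.57 -.38 .381 .1341 .0681 -.1349 1;.57 -.38 .381 .1341 .0681 -.1349 1;.57 -.38 .381 .1341 .0681 -.1349 1;.57 -.38 .381 .1341 .0681 -.1349 1;.57 -.38 .381 .1341 .0681 -.1349 1' | egrep 'eef|contact'
python3 - <<'E'
from h import *
b=ctrl.capture("side");s=ctrl.state();g=s["eef_pos"]-.0328*s["tool_rot"][:,2];print(g,s["tool_rot"][:,0])
print("exp",proj(b,[g+[0,0,.0445],g,g+[0,0,-.1055]]).round(1).tolist())
for d in ctrl.regions_of(b,"short_bar")[:2]:
    y,x=np.nonzero(d["mask"]);print(d["p"],x.min(),x.max(),y.min(),y.max(),[(r,(x[y==r].min()+x[y==r].max())/2) for r in range(y.min(),y.max()+1,8) if (y==r).any()])
to([.5207,.2967,.225],horiz(np.radians(112.2)))
E
```

```text
eef_pos: [0.5457, 0.2108, 0.2483]
contact_force: [0.6, 1.0, -2.7]
[0.55769209 0.18032063 0.24921836] [0.00726707 0.00461031 0.99996297]
exp [[241.4, 148.5], [242.3, 170.5], [243.9, 216.7]]
0.75 233 252 145 219 [(145, np.float64(240.5)), (153, np.float64(241.5)), (161, np.float64(242.0)), (169, np.float64(242.5)), (177, np.float64(243.0)), (185, np.float64(242.5)), (193, np.float64(243.5)), (201, np.float64(244.0)), (209, np.float64(243.5)), (217, np.float64(244.5))]
0.54 249 268 251 314 [(251, np.float64(258.0)), (259, np.float64(258.5)), (267, np.float64(258.5)), (275, np.float64(257.5)), (283, np.float64(257.5)), (291, np.float64(257.5)), (299, np.float64(258.0)), (307, np.float64(258.5))]
shift [-0.309  0.121  1.114] turn [ 0.0006  0.0003 -0.0012] t 28.9333 p [0.5453 0.2106 0.2499] j [-0.18   0.816  1.653  1.111  1.908 -0.971]
```

```bash
python3 -m inch '0 .06 .55 0 0 0 1;0 .06 .55 0 0 0 1;0 .12 1 0 0 0 1;0 .12 1 0 0 -.0012 1;0 .12 1 0 0 -.0012 1' | egrep 'eef|contact'
python3 -m inch '-.3 0 .114 0 0 0 1;-.3 0 .114 0 0 0 1;-.3 0 .114 0 0 0 1;-.3 0 .114 0 0 0 1' | egrep 'eef|contact'
python3 - <<'E'
from h import *
s=ctrl.state();print("bar",s["eef_pos"]-.0328*s["tool_rot"][:,2]);to([.5207,.2967,.125])
E
```

```text
eef_pos: [0.523, 0.2892, 0.2511]
contact_force: [0.7, -0.1, -2.3]
eef_pos: [0.5213, 0.2959, 0.2272]
contact_force: [-0.1, 0.7, -1.7]
bar [0.5336378  0.26545119 0.22720866]
shift [-1.277 -0.007  0.014] turn [0. 0. 0.] t 29.6833 p [0.5213 0.2959 0.2272] j [-0.051  0.829  1.724  1.201  1.807 -1.03 ]
```

```bash
python3 -m inch '-.2 0 .01 0 0 0 1;-.4 0 .01 0 0 0 1;-.6 0 .01 0 0 0 1;-.8 0 .01 0 0 0 1;-.8 0 .01 0 0 0 1' | egrep 'eef|contact'
python3 -m inch '-.15 0 0 0 0 0 1;-.3 0 0 0 0 0 1;-.45 0 0 0 0 0 1;-.45 0 0 0 0 0 1' | egrep 'eef|contact'
python3 -m inch '-.05 0 0 0 0 0 1;-.05 0 0 0 0 0 1;-.05 0 0 0 0 0 1' | egrep 'eef|contact'
python3 -m inch '-.03 0 0 0 0 0 1;-.03 0 0 0 0 0 1;-.03 0 0 0 0 0 1' | egrep 'eef|contact'
```

```text
eef_pos: [0.521, 0.2967, 0.161]
contact_force: [-0.4, -0.1, -2.8]
eef_pos: [0.5208, 0.2972, 0.1245]
contact_force: [-0.3, 1.1, -2.4]
eef_pos: [0.5211, 0.2974, 0.1226]
contact_force: [0.1, 0.4, -2.3]
eef_pos: [0.521, 0.2974, 0.1202]
contact_force: [-0.3, 0.8, -2.6]
```

```bash
python3 -m inch '-.03 0 0 0 0 0 1;-.03 0 0 0 0 0 1;-.03 0 0 0 0 0 1' | egrep 'eef|contact'
python3 -m inch '-.03 0 0 0 0 0 1;-.03 0 0 0 0 0 1;-.03 0 0 0 0 0 1' | egrep 'eef|contact'
```

```text
eef_pos: [0.521, 0.2973, 0.1176]
contact_force: [0.3, 0.0, -1.9]
eef_pos: [0.521, 0.2974, 0.1151]
contact_force: [-0.1, -0.1, -3.0]
```

```bash
python3 -m inch '-.02 0 0 0 0 0 1;-.02 0 0 0 0 0 1;-.02 0 0 0 0 0 1' | egrep 'eef|contact'
python3 -m inch '-.02 0 0 0 0 0 1;-.02 0 0 0 0 0 1' | egrep 'eef|contact'
```

```text
eef_pos: [0.5211, 0.2973, 0.1141]
contact_force: [0.6, 0.9, 2.5]
eef_pos: [0.5211, 0.2973, 0.1141]
contact_force: [0.2, -1.0, 13.3]
```

```bash
python3 -m inch '.01 0 0 0 0 0 .3;.01 0 0 0 0 0 .3;.01 0 0 0 0 0 -1;.01 0 0 0 0 0 -1;.01 0 0 0 0 0 -1;.01 0 0 0 0 0 -1;.01 0 0 0 0 0 -1;.01 0 0 0 0 0 -1' | egrep 'eef|contact|open'
python3 -m inch '0 0 -.4 0 0 0 -1;0 0 -.8 0 0 0 -1;0 0 -1 0 0 0 -1;0 0 -1 0 0 0 -1' | egrep 'eef|contact|open'
python3 -m inch '.5 0 0 0 0 0 -1;1 0 0 0 0 0 -1;1 0 0 0 0 0 -1;1 0 0 0 0 0 -1' | egrep 'eef|contact|open'
python3 -m inch '.6 0 0 0 0 0 -1;.6 0 0 0 0 0 -1;.6 0 0 0 0 0 -1' | egrep 'eef|contact|open'
python3 - <<'E'
from h import *
b=ctrl.capture("side")
for n,f,L in(("long_bar",[.5014,.3442,.009],.21),("short_bar",[.5332,.2664,.009],.15)):
    f=np.array(f);print(n,"exp",proj(b,[f+[0,0,L],f+[0,0,.08]]).round(1).tolist())
    for d in ctrl.regions_of(b,n)[:1]:
        y,x=np.nonzero(d["mask"]);print(d["p"],x.min(),x.max(),y.min(),y.max(),[(r,(x[y==r].min()+x[y==r].max())/2) for r in range(y.min(),y.max()+1,8) if (y==r).any()])
k,e=kin();s=ctrl.state();q=s["joints"];p=s["eef_pos"];R0=s["tool_rot"];R1=down(np.radians(66));p1=np.array([.56,.12,.22])
w=Ro.from_matrix(R0.T@R1).as_rotvec()
for t in np.linspace(0,1,6):
    q,e=ik(k,p+(p1-p)*t,R0@Ro.from_rotvec(w*t).as_matrix(),q);print(q.round(2),round(e,5))
to(p1,R1)
E
```

```text
eef_pos: [0.521, 0.2974, 0.1128]
contact_force: [0.7, -0.2, -0.2]
opening: 0.0852
eef_pos: [0.5528, 0.2205, 0.1128]
contact_force: [-0.7, 0.8, -0.0]
opening: 0.0851
eef_pos: [0.5506, 0.2239, 0.1946]
contact_force: [-0.8, -0.6, -1.3]
opening: 0.0853
eef_pos: [0.5505, 0.2237, 0.242]
contact_force: [-0.0, 0.3, -0.5]
opening: 0.0854
long_bar exp [[258.1, 258.1], [258.6, 313.5]]
0.87 248 267 251 314 [(251, np.float64(257.5)), (259, np.float64(257.5)), (267, np.float64(257.5)), (275, np.float64(257.0)), (283, np.float64(258.5)), (291, np.float64(258.0)), (299, np.float64(258.0)), (307, np.float64(258.5))]
short_bar exp [[247.7, 245.8], [248.6, 273.7]]
0.81 240 256 240 286 [(240, np.float64(248.5)), (248, np.float64(248.0)), (256, np.float64(244.5)), (264, np.float64(246.0)), (272, np.float64(246.5)), (280, np.float64(248.5))]
[-0.16  0.84  1.64  1.13  1.9  -0.98] 0.0
[-0.2   0.69  1.69  1.02  1.65 -0.8 ] 0.0
[-0.18  0.56  1.72  0.88  1.42 -0.58] 0.0
[-0.13  0.46  1.72  0.67  1.22 -0.29] 0.0
[-0.03  0.4   1.7   0.36  1.09  0.09] 0.0
[ 0.1   0.4   1.67 -0.    1.07  0.51] 0.0
shift [-0.245 -0.376 -1.243] turn [-0.0999 -0.2353  0.1004] t 33.5833 p [0.5504 0.2235 0.2396] j [-0.158  0.836  1.642  1.126  1.895 -0.984]
```

Both bars are upright. Next I'll turn the tool down and go to the pointer.

```bash
python3 -m inch '-.12 -.19 -.62 -.05 -.1177 .0502 -1;-.12 -.19 -.62 -.05 -.1177 .0502 -1;-.12 -.19 -.62 -.05 -.1177 .0502 -1;-.12 -.19 -.62 -.05 -.1177 .0502 -1;-.12 -.19 -.62 -.05 -.1177 .0502 -1;-.12 -.19 -.62 -.05 -.1177 .0502 -1;-.12 -.19 -.62 -.05 -.1177 .0502 -1;-.12 -.19 -.62 -.05 -.1177 .0502 -1' | egrep 'eef|contact'
python3 - <<'E'
from h import *
to([.56,.12,.22],down(np.radians(66)))
E
```

```text
eef_pos: [0.555, 0.1725, 0.2326]
contact_force: [-0.7, -0.0, 0.9]
shift [-0.566  0.098 -0.359] turn [-0.049  -0.117   0.0504] t 34.25 p [0.555  0.1725 0.2326] j [-0.158  0.496  1.723  0.78   1.315 -0.436]
```

```bash
python3 -m inch '-.566 .098 -.359 -.049 -.117 .0504 -1;-.566 .098 -.359 -.049 -.117 .0504 -1;-.566 .098 -.359 -.049 -.117 .0504 -1;-.566 .098 -.359 -.049 -.117 .0504 -1;-.566 .098 -.359 -.049 -.117 .0504 -1;-.566 .098 -.359 -.049 -.117 .0504 -1;-.566 .098 -.359 -.049 -.117 .0504 -1;-.566 .098 -.359 -.049 -.117 .0504 -1' | egrep 'eef|contact'
python3 -m inch '-.838 .269 .1 0 0 0 -1;-.838 .269 .1 0 0 0 -1;-.838 .269 .1 0 0 0 -1' >/dev/null
python3 -m inch '-.838 .269 .1 0 0 0 -1;-.838 .269 .1 0 0 0 -1;-.838 .269 .1 0 0 0 -1' >/dev/null
python3 -m inch '-.838 .269 .1 0 0 0 -1;-.838 .269 .1 0 0 0 -1;-.838 .269 .1 0 0 0 -1' >/dev/null
python3 -m inch '-.838 .269 .1 0 0 0 -1;-.838 .269 .1 0 0 0 -1;-.838 .269 .1 0 0 0 -1' >/dev/null
python3 -m inch '-.838 .269 .1 0 0 0 -1;-.838 .269 .1 0 0 0 -1;-.838 .269 .1 0 0 0 -1' >/dev/null
python3 -m inch '-.838 .269 .1 0 0 0 -1;-.838 .269 .1 0 0 0 -1;-.838 .269 .1 0 0 0 -1;-.838 .269 .1 0 0 0 -1' | egrep 'eef|tool|contact'
python3 - <<'E'
from h import *
c=ctrl.capture("wrist");cv2.imwrite("pics/w3.png",c["img"]);to([.5138,-.3004,.038],down(np.radians(66)))
for n in("checker","pointer"):
    for d in ctrl.regions_of(c,n)[:1]:
        y,x=np.nonzero(d["mask"]);print(n,d["p"],d["at"],x.min(),x.max(),y.min(),y.max())
E
```

```text
eef_pos: [0.5596, 0.1208, 0.2167]
contact_force: [-0.4, 0.4, -0.2]
eef_pos: [0.5141, -0.3007, 0.167]
tool_rot: [[0.408, 0.913, -0.005], [0.913, -0.408, 0.009], [0.006, -0.008, -1.0]]
contact_force: [0.7, 0.8, 0.1]
shift [-0.017  0.01   1.617] turn [-0.0012 -0.0009  0.    ] t 36.55 p [ 0.5142 -0.2999  0.1673] j [-0.641  0.491  1.671  0.005  0.989 -0.224]
checker 0.98 [256.1, 171.4] 182 338 97 248
pointer 0.83 [257.3, 178.0] 236 281 156 217
```

View pics/w3.png

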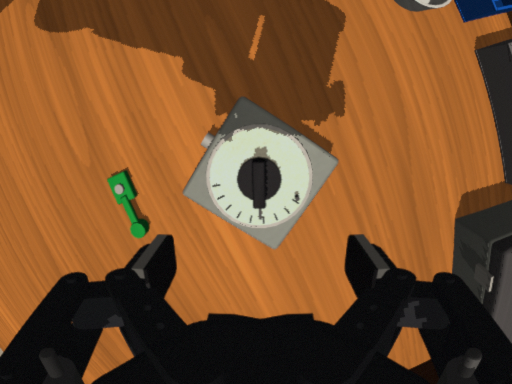

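The last picture shows the knob's bar aligned with the tool at (260,180). The needle points down to (260,217) and the pin is at (297,195). I'll descend and grip.

```bash
python3 -m inch '-.01 .01 .8 -.0012 -.0009 0 -1;-.01 .01 .8 -.0012 -.0009 0 -1;-.01 .01 .8 -.0012 -.0009 0 -1;-.01 .01 .8 -.0012 -.0009 0 -1' | egrep 'eef|contact'
python3 -m inch '0 0 .3 0 0 0 -1;0 0 .6 0 0 0 -1;0 0 .8 0 0 0 -1;0 0 .8 0 0 0 -1' | egrep 'eef|contact'
python3 -m inch '0 0 0 0 0 0 1;0 0 0 0 0 0 1;0 0 0 0 0 0 1;0 0 0 0 0 0 1;0 0 0 0 0 0 1;0 0 0 0 0 0 1;0 0 0 0 0 0 1;0 0 0 0 0 0 1' | egrep 'eef|contact|open|grip'
```

```text
eef_pos: [0.5148, -0.3002, 0.1042]
contact_force: [0.1, 0.0, 1.0]
eef_pos: [0.5146, -0.3008, 0.0396]
contact_force: [0.7, 0.7, -0.4]
eef_pos: [0.5123, -0.3003, 0.041]
contact_force: [-15.3, 5.8, 15.5]
opening: 0.0103
grip_force: 59.5
```

```bash
python3 -m inch '0 -.02 0 0 0 0 1;0 -.02 0 0 0 0 1' | egrep 'eef|contact'
python3 -m inch '0 0 0 0 0 -.015 1;0 0 0 0 0 -.03 1;0 0 0 0 0 -.045 1;0 0 0 0 0 -.06 1;0 0 0 0 0 -.06 1;0 0 0 0 0 -.06 1' | egrep 'eef|tool|contact|open'
python3 -c "
from bench import ctrl;s=ctrl.state();print(s['wrist_torque'],s['joint_torque'][5])"
```

```text
eef_pos: [0.5122, -0.3003, 0.041]
contact_force: [-6.8, 4.3, 9.9]
eef_pos: [0.5129, -0.3004, 0.0411]
tool_rot: [[0.041, 0.999, 0.001], [0.999, -0.041, -0.002], [-0.002, 0.001, -1.0]]
contact_force: [-3.5, 4.7, 7.6]
opening: 0.0102
[0.70150743 0.60753806 0.06268847] -0.30166978016495705
```

```bash
python3 -m inch '0 0 0 0 0 -.015 1;0 0 0 0 0 -.03 1;0 0 0 0 0 -.045 1;0 0 0 0 0 -.06 1;0 0 0 0 0 -.075 1;0 0 0 0 0 -.085 1;0 0 0 0 0 -.085 1;0 0 0 0 0 -.085 1' | egrep 'tool|contact'
python3 -c "
from bench import ctrl;s=ctrl.state();print(s['wrist_torque'],s['joint_torque'][5],s['tool_rot'][:2,0])"
python3 -m inch '0 0 0 0 0 -.01 1;0 0 0 0 0 -.01 1;0 0 0 0 0 -.01 1' | egrep 'tool|contact'
python3 -c "
from bench import ctrl;s=ctrl.state();print(s['wrist_torque'],s['joint_torque'][5],s['tool_rot'][:2,0])"
```

```text
tool_rot: [[-0.473, 0.881, 0.002], [0.881, 0.473, -0.002], [-0.003, 0.001, -1.0]]
contact_force: [1.4, 7.1, 5.8]
[ 1.17656829 -0.3829698  -0.00637373] -0.21651268936693668 [-0.47284248  0.88114092]
tool_rot: [[-0.527, 0.85, 0.002], [0.85, 0.527, -0.002], [-0.003, 0.001, -1.0]]
contact_force: [3.2, 7.1, 5.6]
[ 1.36741628 -0.52553795  0.01077468] -0.1866295002400875 [-0.52724582  0.84970622]
```

```bash
cat > t.py <<'E'
from bench import ctrl
import numpy as np
s=ctrl.state();x=s['tool_rot'][:,0];print(s['wrist_torque'].round(3),s['joint_torque'][5].round(3),np.degrees(np.arctan2(x[1],x[0])).round(2),s['contact_force'].round(1),s['opening'])
E
python3 -m inch '0 0 0 0 0 -.006 1;0 0 0 0 0 -.006 1;0 0 0 0 0 -.006 1' >/dev/null; python3 t.py
python3 -m inch '0 0 0 0 0 -.006 1;0 0 0 0 0 -.006 1;0 0 0 0 0 -.006 1' >/dev/null; python3 t.py
python3 -m inch '0 0 0 0 0 -.006 1;0 0 0 0 0 -.006 1;0 0 0 0 0 -.006 1' >/dev/null; python3 t.py
```

```text
[ 1.377 -0.524 -0.322] -0.412 123.93 [2.4 7.5 5.6] 0.010286024512102672
[ 1.364 -0.575 -0.818] -1.009 126.01 [2.7 7.1 5.3] 0.010179093362945119
[ 1.379 -0.543 -1.274] -1.403 128.12 [2.7 6.8 6.5] 0.010567985152141891
```

The torque is rising, so the pointer is against its stop at about the expected 123.6°. I'll release, lift and check.

```bash
python3 -m inch '0 0 0 0 0 0 -1;0 0 0 0 0 0 -1;0 0 0 0 0 0 -1;0 0 0 0 0 0 -1;0 0 0 0 0 0 -1;0 0 0 0 0 0 -1;0 0 0 0 0 0 -1;0 0 0 0 0 0 -1' | egrep 'contact|open'
python3 -m inch '0 0 -.5 0 0 0 -1;0 0 -1 0 0 0 -1;0 0 -1 0 0 0 -1;0 0 -1 0 0 0 -1' | egrep 'eef|contact'
python3 -m inch '0 0 -.8 0 0 0 -1;0 0 -.8 0 0 0 -1;0 0 -.8 0 0 0 -1' | egrep 'eef|contact'
python3 - <<'E'
from h import *
c=ctrl.capture("wrist");g=c["img"];h=np.array(c["attitude"])
C=np.array([.5138,-.3004])
# bar top plane z=.0845: sample darkness of the black knob bar: fit via threshold
gray=g.max(2);ys,xs=np.mgrid[120:260,190:340]
P=np.array([fish(c,(u,v),.0845)[:2] for u,v in zip(xs.ravel(),ys.ravel())]);v=gray[ys.ravel(),xs.ravel()]
m=(v<45)&(np.hypot(*(P-C).T)<.045)
ctr=P[m].mean(0);print(m.sum(),"knob ctr",ctr,np.sort(v)[::1500])
bb=g[100:270,170:350];cv2.imwrite("pics/fin.png",cv2.resize(bb,None,fx=4,fy=4,interpolation=2)[:600,:800])
for a in "scene","side":
    k=ctrl.capture(a);cv2.imwrite(f"pics/{a}_f.png",k["img"])
    b={n:[(d["at"],round(d["p"],2)) for d in ctrl.boxes_of(k,n)[:1]] for n in("canister","oil_bottle","starter_cup","height_knob","throttle_lever","spark_plug","long_bar","short_bar")};print(a,b)
E
```

```text
contact_force: [-0.4, -0.4, 0.5]
opening: 0.0851
eef_pos: [0.514, -0.3013, 0.1225]
contact_force: [0.4, -0.2, -1.0]
eef_pos: [0.5143, -0.3013, 0.1878]
contact_force: [1.1, -0.6, 0.5]
1266 knob ctr [ 0.51064746 -0.29428208] [  6  76 102 134 148 167 180 185 189 192 195 205 222 223]
scene {'canister': [([364.9, 223.7], 0.93)], 'oil_bottle': [([318.4, 255.4], 0.56)], 'starter_cup': [([256.4, 301.7], 0.66)], 'height_knob': [([139.3, 239.1], 0.7)], 'throttle_lever': [([109.9, 197.2], 0.58)], 'spark_plug': [([258.1, 202.8], 0.53)], 'long_bar': [([357.0, 77.8], 0.83)], 'short_bar': [([339.2, 115.2], 0.61)]}
side {'canister': [([146.7, 237.0], 0.59)], 'oil_bottle': [([165.1, 185.7], 0.94)], 'starter_cup': [([192.3, 156.1], 0.95)], 'height_knob': [([355.5, 309.3], 0.68)], 'throttle_lever': [([353.7, 153.2], 0.56)], 'spark_plug': [([253.7, 205.5], 0.6)], 'long_bar': [([257.3, 276.5], 0.64)], 'short_bar': [([254.4, 324.6], 0.63)]}
```

Run:
```python
import cv2,numpy as np
g=cv2.imread("pics/fin.png");s=cv2.resize(g,(60,50),interpolation=cv2.INTER_AREA).max(2)
for r in s: print("".join("#" if v<40 else "+" if v<110 else "." for v in r))
```

```text
................................................+++..+++++++
.................................................+..++++++++
..................................++.............+.+++++++++
.................++++++++++.......++...............+++++++++
........................+++++++.++++++............++++++++++
...................................++++++++++++..+++++++++++
............................................++++++++++++++++
...............................................+++++++++++++
...............................................+++++++++++++
...............................................+++++++++++++
...............................................+++++++++++++
...............................................+++++++++++++
...............................................+++++++++++++
..............................................++++++++++++++
............................................++++++++++++++++
............................................++++++++++++++++
.............................................+++++++++++++++
............................+###++...........+++++++++++++++
..
[... 1249 characters left out ...]
.............................
............................................................
............................................................
............................................................
............................................................
............................................................
............................................................
+...........................................................
#..........................................................+
#..........................................................+
#..........................................................#
#+.........................................................#
```

Run:
```python
from h import *
from scipy.ndimage import map_coordinates
c=ctrl.capture("wrist");g=c["img"].max(2).astype(float)
K=np.array(c["K"]);C=[.5138,-.3004]
def pf(P):
    q=(P-c["xyz"])@np.array(c["attitude"])*[1,-1,-1];t=np.arctan2(np.hypot(q[0],q[1]),q[2]);u=q[:2]/np.hypot(q[0],q[1])*t
    return u*K[0,0]+K[:2,2]
A=np.arange(-84,-28,2)
print("ang ",*["%4d"%a for a in A])
for r in np.arange(.022,.054,.003):
    z=.050
    uv=np.array([pf(np.array([C[0]+r*np.cos(a),C[1]+r*np.sin(a),z])) for a in np.radians(A)])
    print("%.3f"%r,*["%4d"%v for v in map_coordinates(g,[uv[:,1],uv[:,0]],order=1)])
```

```text
ang   -84  -82  -80  -78  -76  -74  -72  -70  -68  -66  -64  -62  -60  -58  -56  -54  -52  -50  -48  -46  -44  -42  -40  -38  -36  -34  -32  -30
0.022  195  187  188  183  168  170  174  129   83   43   40   38   37   36   37   37   36   36   34   33   33   32   37   48   78   91   88   87
0.025  223  223  223  223  223  222  221  196  134   72   38   38   38   37   36   35   35   35   35   34   33   37   61  127  186  220  223  223
0.028  223  223  223  223  223  223  223  221  197  137   79   51   45   42   36   36   36   36   37   35   40   72  127  185  220  223  223  223
0.031  223  223  222  223  223  223  223  222  223  221  218  215  210  169  100   88  108  161  206  209  208  211  220  222  223  223  223  223
0.034  223  223  223  223  223  223  222  222  223  223  223  223  215  177  114   97  116  149  197  222  223  223  223  223  223  223  223  223
0.037  223  223  222  223  222  215  212  222  223  223  223  223  218  180  116  103  160  215  219  214  204  214  223  223  223  223  223  223
0.040  223  223  223  223  210  134  165  219  223  223  223  223  222  188  113  131  171   91   55   85  129  157  208  223  223  223  223  222
0.043  223  223  223  223  217  154  160  219  223  223  223  223  222  209  151  181  191  103   84  136  203  221  223  223  223  223  223  222
0.046  222  222  222  222  217  183  201  222  223  223  222  223  222  206  141  194  215  179  161  201  222  223  223  223  223  223  222  223
0.049  188  188  188  188  186  186  186  188  188  189  187  187  188  189  189  187  185  185  186  190  193  192  187  191  193  191  197  195
0.052  156  157  156  153  154  154  158  161  158  157  157  157  158  160  163  162  161  161  161  162  162  163  163  162  162  165  161  168
```

The needle sits at about −55° on the zero mark (−56°) and right against the pin (−48°), so it is home. I'll hand in the job.

```bash
python3 -c "
from bench import ctrl;print(ctrl.state()['time_s']);print(ctrl.job_done())"
```

```text
42.5667
the job is handed in; nothing more can be done
None
```

I handed the job in at 42.6 s with both bars upright in their correct tubes and head up, the pointer home against its zero stop, and no bystander seen to have moved in the last pictures; the hand-in returned no verdict.

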